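# Put the capped bottles back in the caddy

## Task

Of the things standing in a row along the front edge of the worktop, put those with a screw cap back in the bottle caddy, each upright on the bottom of its own well: the tall white bottle in the large round well, the amber bottle in the smaller round well, and both little vials side by side in the oblong well (they may be carried together as a pair). Tip nothing over, and leave the open beaker and the white plunger standing where they are; the stock bottles at the back of the worktop stay there.

Things in the scene. Friction and masses are not known exactly. Their poses are not given: they have to be found in the camera images.
- large_bottle: Tall white round bottle with a red screw cap, 65 mm diameter, 160 mm high, 0.25 kg, straight sides up to 120 mm, standing upright in the row near the front edge (not the like ones at the back of the worktop). Origin: centre of its underside; z up along its axis.
- medium_bottle: Amber-brown round bottle with a label and a black screw cap, 52 mm diameter, 105 mm high, 0.12 kg, straight sides up to 75 mm, standing upright in the row near the front edge (not the like ones at the back of the worktop). Origin: centre of its underside; z up along its axis.
- vial_1: Small brown round vial with a blue screw cap, 27 mm diameter, 50 mm high, 30 g, straight sides up to 35 mm, standing upright in the front row beside vial_2 (axes about 28 mm apart, so that the two together measure 27 by 55 mm). Origin: centre of its underside; z up along its axis.
- vial_2: Small white round vial with a yellow screw cap, same size and weight as vial_1 and standing beside it. Origin: centre of its underside; z up along its axis.
- beaker: Small clear open beaker, 50 mm diameter, 58 mm high: a look-alike without a cap, to be left where it stands. Origin: centre of its underside.
- plunger: Small white plastic plunger, 17 mm diameter, 32 mm high, standing on its flange: a look-alike that is no vial, to be left where it stands. Origin: centre of its underside.
- caddy: Shallow aluminium tray, fixed, 112 mm (x) by 322 mm (y, over the end lugs), rim 16 mm high. It carries the three grey inserts in a row along its y, centres 96 mm apart, in changing order, tops 24 mm high. Origin: centre of its underside, at worktop height. The microtome to its left stands about 0.3 m high: swing between front row and caddy in front of it, not over it.
- insert_large: Grey insert in the caddy with a round well of 80 mm diameter, 16 mm deep, in its middle; its origin is the centre of its underside (4 mm above the worktop, 4 mm below the well's floor, 20 mm below its top face; the insert does not move). z is up, x is its 104 mm side (across the caddy), y its 94 mm side (along the row).
- insert_medium: Grey insert in the caddy with a round well of 64 mm diameter, 16 mm deep, in its middle; its origin is the centre of its underside (4 mm above the worktop, 4 mm below the well's floor, 20 mm below its top face; the insert does not move). z is up, x is its 104 mm side (across the caddy), y its 94 mm side (along the row).
- insert_oblong: Grey insert in the caddy with a rectangular well in its middle, 72 mm along x by 44 mm along y, 16 mm deep; its origin is the centre of its underside (4 mm above the worktop, 4 mm below the well's floor, 20 mm below its top face; the insert does not move). z is up, x is its 104 mm side (across the caddy), y its 94 mm side (along the row).
Not all that is in view belongs to the job. Several things have the shape of the beaker; the one meant has the colours described above.

How it is judged:
By the outcome, as a careful person would: the job done as asked, in the order asked, and still so for the second after the job is handed in, with the robot touching nothing.
It also fails if it takes over 112 s, if anything falls off the work surface, if the arm or the gripper's body presses on something with over 40 N, if the wrist force passes 120 N, or if a joint passes its speed limit or range.

## Robot

A 6-joint arm with a two-finger parallel gripper is mounted at the origin on a cart in front of the work surface, level with it; the furniture and walls round the work are solid. World frame = base frame: x ahead of the robot, y to its left, z up, the work surface at z = 0. Lengths are in m, angles in rad, forces in N, time in s.
With the tool pointing down it reaches from about 0.225 to 0.725 m from the base axis. Payload 3.1 kg.
Tool frame: the origin (TCP) lies midway between the tips of the shut fingers; the grasp point (between the pads) lies 19 mm behind it; y points along the fingers, z is the direction in which the jaws open and shut, and the axes are right-handed (so a half turn about y gives the same grasp; the last joint's range is limited). The gripper opens to 85 mm and grips with 20 to 120 N. Pads are 22 mm wide; open, the fingers measure 114 mm over their backs; the gripper's body (76 mm by 85 mm) begins 54 mm behind the grasp point. The pads swing forward as they close: fully open they stand 13 mm farther back than shut.
Start: joints at [1.035, 0.048, 0.099, 1.622, 0, 1.443], TCP at [0.208, 0.482, 0.231] pointing down, gripper open.
Joint ranges: [-2.91, 2.91], [-0.99, 1.94], [-1.21, 1.42], [-2.12, 2.29], [-1.49, 1.47], [-3.14, 3.14]. Speed limits (rad/s): [2.79, 2.79, 3.14, 3.14, 3.14, 3.14].

## Interface

Orientations are given as a 3x3 rotation matrix whose columns are the frame's x, y, z axes.
In Python, from rig import sensors, snapshot, workorder gives the robot as it stands.
- The arm moves only by the tool apply_moves, never from a script. Its argument "plan" is a list that holds one entry, the list of rows, each a list of 7 numbers: the shift along the world's x, y, z in units of 40 mm (1.0 is 40 mm), then the turn, a rotation vector about the world's x, y, z in degrees, then the opening, from 0 (shut) to 1 (fully open). In form: [[[x, y, z, rx, ry, rz, gripper], ...]]. A call has exactly 10 rows; each row shifts and turns the commanded pose from where the row before left it; what a row does not reach is not made up. A row lasts 1/8 s, in which the tool goes at most 62.5 mm and 10.7 degrees, less where a joint would pass 70% of its speed; a pose out of reach is approached as far as the arm can. A call is refused whole if a number of a shift passes 1 or a number of a turn 10.7, either way. A call with a gripper value outside its range is refused whole. The fingers move at their own pace and stop on an object; "newtons" is the grip in N (left out, the last holds). Time passes only in rows, so rows that do not move let the fingers close, or fill a call up. It gives the time, the measured TCP pose, the force and the opening at its end, in the units of the state.
- sensors.read_state(): the state, without advancing time (a new reading comes with each control period).
- snapshot(name): name is "scene" or "top"; returns a dict with "image" (384x512x3 uint8, red, green, blue), "K" (3x3 intrinsics, pixels), "world_to_cam" (4x4, takes a point from world to camera coordinates). Camera axes: x right, y down, z forward; pixel columns grow to the right and rows downward; lengths in m; the calibration is good to about 2 mm. A picture is of the moment at which its call begins. There is no depth.
- workorder.job_done(): hands the job in, once; it reports no verdict.
The state is a dict: "clock": time; "joint_pos": joint angles; "joint_vel": joint speeds; "tau": joint torques, N m; "eef_pos": TCP position; "eef_rot": TCP orientation; "ft_force": force on the tool from outside, world axes, zero at the start; "torque": the same for the moment, N m; "finger_gap": finger opening in m.
Only numpy, scipy, OpenCV 4.12 (cv2) and the standard library are available. Lean on these libraries where they do the work, as an engineer would, in place of code of your own. Each camera call takes 0.05 s, during which the arm holds its last target.

## Working session

There is one attempt and no reset: what is moved stays moved. The work goes in short steps, Python scripts to look and compute and a tool call to move; the robot and the scene stay as the last step left them, time stands still between calls to the robot, and variables do not carry over. Pictures are saved under pics/ and viewed, and the job is handed in when it is done.

Besides the shell and the picture viewer there is one more tool, called after "Request:" as name(argument=value, ...) on one line, values as JSON. apply_moves: Moves the arm, as the interface text tells. Its arguments: {"type":"object","properties":{"plan":{"type":"array","items":{"type":"array","items":{"type":"array","items":{"type":"number"}}}},"newtons":{"type":"number"}},"required":["plan"]}

```bash
ls; mkdir -p pics; python3 - <<'E'
from rig import sensors, snapshot
import cv2,numpy as np
s=sensors.read_state()
for k,v in s.items(): print(k,np.round(v,3).tolist())
for n in("scene","top"):
    d=snapshot(n); cv2.imwrite(f"pics/{n}0.png",cv2.resize(d["image"][:,:,::-1],(800,600),interpolation=cv2.INTER_CUBIC)); print(n,np.round(d["K"],2).tolist(),np.round(d["world_to_cam"],4).tolist())
    np.savez(n+"0.npz",**d)
E
```

```text
pics
clock 0.0
joint_pos [1.035, 0.049, 0.098, 1.622, 0.0, 1.443]
joint_vel [-0.0, 0.001, 0.001, 0.001, -0.001, 0.002]
tau [-0.001, -33.879, 32.002, 0.02, -0.0, 0.0]
eef_pos [0.208, 0.481, 0.23]
eef_rot [[0.918, -0.001, 0.397], [-0.397, -0.002, 0.918], [-0.0, -1.0, -0.002]]
ft_force [-0.346, 0.206, 0.243]
torque [-0.01, -0.031, 0.017]
finger_gap 0.085
scene [[356.49, 0.0, 255.68], [0.0, 356.49, 195.57], [0.0, 0.0, 1.0]] [[0.7551, -0.6554, 0.0178, -0.4554], [-0.4372, -0.5235, -0.7313, 0.3127], [0.4886, 0.5444, -0.6818, 0.728], [0.0, 0.0, 0.0, 1.0]]
top [[401.65, 0.0, 255.02], [0.0, 401.65, 196.39], [0.0, 0.0, 1.0]] [[0.0925, -0.9957, 0.0031, -0.0223], [-0.9745, -0.0912, -0.2048, 0.6078], [0.2043, 0.0159, -0.9788, 1.1988], [0.0, 0.0, 0.0, 1.0]]
```

View pics/scene0.png

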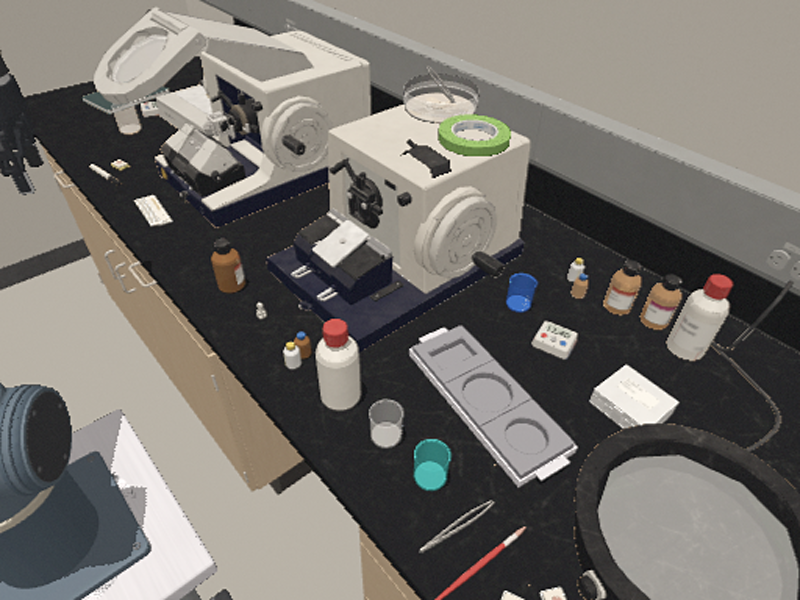

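View pics/top0.png

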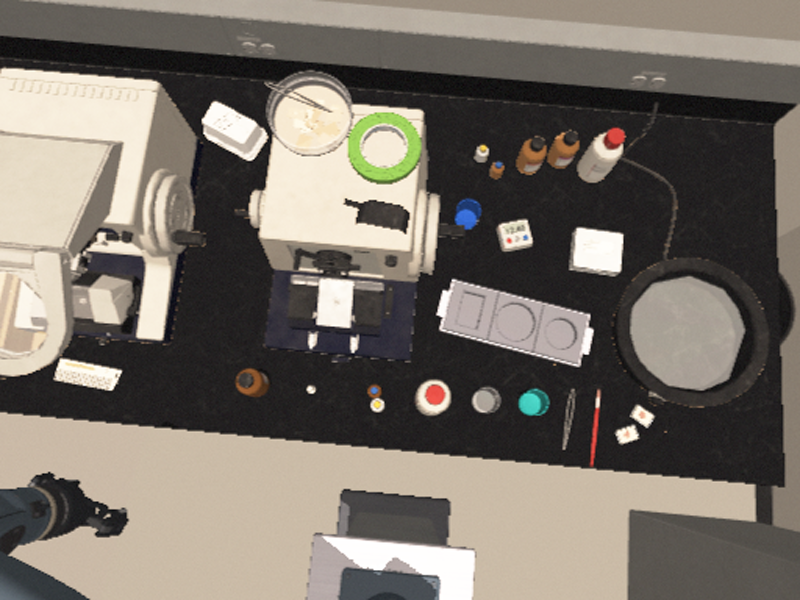

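```bash
cat > h.py <<'E'
import numpy as np,cv2
from rig import sensors,snapshot
def ray(d,u,v,z):
    M=d["world_to_cam"];R=M[:3,:3];t=M[:3,3];c=-R.T@t
    r=R.T@np.linalg.inv(d["K"])@np.array([u,v,1.]);return c+r*(z-c[2])/r[2]
def proj(d,p):
    M=d["world_to_cam"];q=d["K"]@(M[:3,:3]@np.asarray(p)+M[:3,3]);return q[:2]/q[2]
def blobs(d,lo,hi,mina=8):
    h=cv2.cvtColor(d["image"],cv2.COLOR_RGB2HSV);m=cv2.inRange(h,np.array(lo),np.array(hi))
    n,_,st,ce=cv2.connectedComponentsWithStats(m)
    return [(st[i].tolist(),ce[i]) for i in range(1,n) if st[i,4]>=mina]
def crop(d,x0,y0,x1,y1,f,name):
    cv2.imwrite(name,cv2.resize(d["image"][y0:y1,x0:x1,::-1],None,fx=f,fy=f,interpolation=cv2.INTER_CUBIC))
E
python3 - <<'E'
from h import *
for n in("top","scene"):
    d=dict(np.load(n+"0.npz"))
    for nm,lo,hi,z in(("red",(0,150,90),(6,255,255),.15),("red2",(172,150,90),(180,255,255),.15),("blue",(100,120,50),(125,255,255),.045),("yel",(20,120,120),(32,255,255),.045),("amber",(5,100,50),(18,255,200),.03)):
        for st,ce in blobs(d,lo,hi): print(n,nm,st,ce.round(1),ray(d,*ce,z).round(3))
t=dict(np.load("top0.npz"));s=dict(np.load("scene0.npz"))
crop(t,140,170,390,280,3.2,"pics/tc.png");crop(s,255,200,375,315,6,"pics/sc.png")
E
```

```text
top red [387, 82, 13, 13, 125] [393.   87.8] [ 0.971 -0.361  0.15 ]
top red [273, 247, 11, 12, 107] [278.1 252.2] [ 0.434 -0.047  0.15 ]
top red [378, 261, 6, 38, 112] [380.  278.5] [ 0.388 -0.338  0.15 ]
top blue [317, 104, 4, 3, 9] [318.7 104.9] [ 0.943 -0.149  0.045]
top blue [291, 127, 17, 20, 258] [299.  136.1] [ 0.827 -0.091  0.045]
top blue [238, 248, 3, 4, 11] [239.1 249.6] [0.438 0.068 0.045]
top yel [307, 93, 5, 4, 14] [309.   94.5] [ 0.977 -0.114  0.045]
top yel [239, 257, 4, 4, 13] [240.8 258.5] [0.412 0.06  0.045]
top amber [330, 84, 41, 28, 491] [348.6  98.1] [ 0.984 -0.251  0.03 ]
top amber [313, 105, 10, 10, 65] [317.3 109.7] [ 0.932 -0.147  0.03 ]
top amber [150, 235, 22, 19, 232] [161.2 245.2] [0.431 0.314 0.03 ]
top amber [235, 246, 10, 9, 49] [239.2 250.2] [0.438 0.068 0.03 ]
top amber [382, 249, 2, 5, 8] [382.4 250.6] [ 0.478 -0.379  0.03 ]
scene red [450, 176, 19, 15, 195] [459.2 182.9] [ 0.969 -0.361  0.15 ]
scene red [393, 184, 14, 5, 14] [399.5 186.6] [ 0.84  -0.271  0.15 ]
scene red [207, 204, 16, 18, 171] [214.7 213.4] [ 0.432 -0.051  0.15 ]
scene red [279, 348, 44, 36, 200] [301.8 365.2] [ 0.339 -0.412  0.15 ]
scene blue [324, 174, 20, 26, 390] [333.  186.4] [ 0.818 -0.097  0.045]
scene blue [371, 176, 4, 3, 10] [372.8 177. ] [ 0.944 -0.147  0.045]
scene blue [190, 212, 6, 5, 24] [192.3 214. ] [0.441 0.072 0.045]
scene yel [368, 165, 4, 4, 13] [369.8 166.5] [ 0.98  -0.11   0.045]
scene yel [183, 219, 6, 5, 24] [185.4 220.8] [0.413 0.063 0.045]
scene amber [135, 159, 22, 29, 398] [144.9 173. ] [0.434 0.326 0.03 ]
scene amber [388, 173, 23, 16, 232] [399.7 181. ] [ 1.01  -0.203  0.03 ]
scene amber [366, 178, 11, 13, 93] [370.6 184.1] [ 0.929 -0.154  0.03 ]
scene amber [410, 181, 27, 30, 296] [422.4 193.1] [ 1.013 -0.277  0.03 ]
scene amber [386, 190, 18, 12, 57] [392.9 197.3] [ 0.93  -0.231  0.03 ]
scene amber [188, 215, 12, 15, 101] [194.3 221.7] [0.436 0.058 0.03 ]
```

View pics/tc.png

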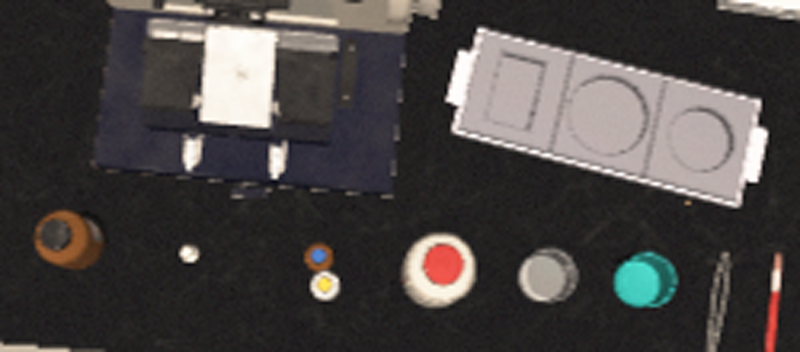

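View pics/sc.png

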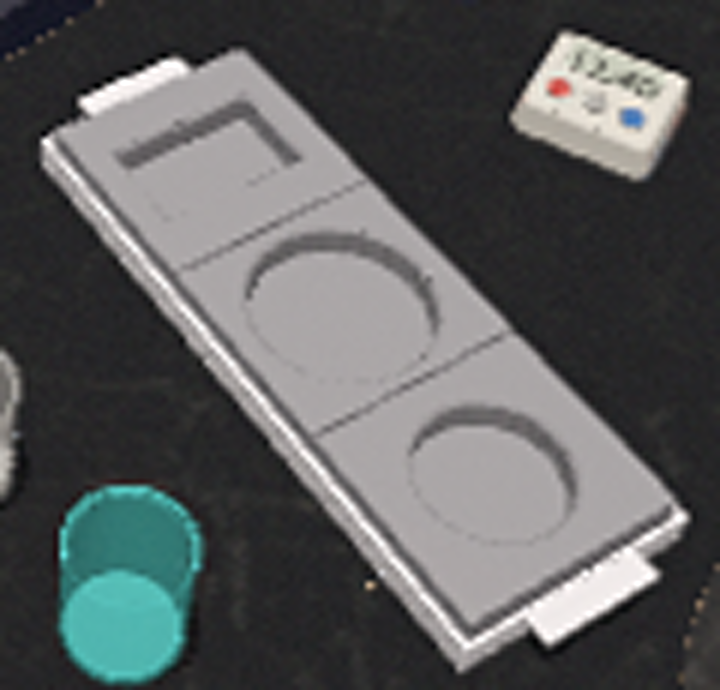

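```bash
python3 - <<'E'
from h import *
for n,box in(("top",(275,170,385,240)),("scene",(255,200,375,315))):
    d=dict(np.load(n+"0.npz"))
    x0,y0,x1,y1=box
    im=d["image"];print(n,im[205,330] if n=="top" else im[285,352])
    g=im.astype(int);m=((g.min(2)>100)&(g.max(2)<200)).astype(np.uint8)*255
    mm=np.zeros_like(m);mm[y0:y1,x0:x1]=m[y0:y1,x0:x1]
    mm=cv2.morphologyEx(mm,cv2.MORPH_OPEN,np.ones((3,3)))
    mm=cv2.morphologyEx(mm,cv2.MORPH_CLOSE,np.ones((5,5)))
    cs,_=cv2.findContours(mm,cv2.RETR_EXTERNAL,cv2.CHAIN_APPROX_NONE);c=max(cs,key=cv2.contourArea)
    P=np.array([ray(d,*p[0],.024)[:2] for p in c],np.float32)
    r=cv2.minAreaRect(P);print(r)
    # area-centroid homography free
    o=im[:,:,::-1].copy();cv2.drawContours(o,[c],-1,(0,0,255),1)
    cv2.imwrite(f"pics/m_{n}.png",cv2.resize(o[y0:y1,x0:x1],None,fx=5,fy=5,interpolation=0))
    # corners approx
    a=cv2.approxPolyDP(c,5,True)[:,0];print([(p.tolist(),ray(d,*p,.024)[:2].round(4).tolist()) for p in a])
E
```

```text
top [189 175 173]
((0.606333315372467, -0.20679226517677307), (0.2832092344760895, 0.10517887771129608), 80.40802764892578)
[([291, 181], [0.6775, -0.0774]), ([284, 210], [0.5795, -0.0621]), ([369, 232], [0.5338, -0.3372]), ([375, 202], [0.6331, -0.3532])]
scene [171 166 167]
((0.6016127467155457, -0.21007557213306427), (0.30072763562202454, 0.1208089143037796), 80.27938079833984)
[([264, 221], [0.584, -0.0557]), ([316, 283], [0.5456, -0.279]), ([315, 292], [0.526, -0.2935]), ([332, 302], [0.536, -0.335]), ([331, 310], [0.5193, -0.3463]), ([366, 284], [0.6323, -0.356]), ([296, 209], [0.6838, -0.0794])]
```

View pics/m_scene.png

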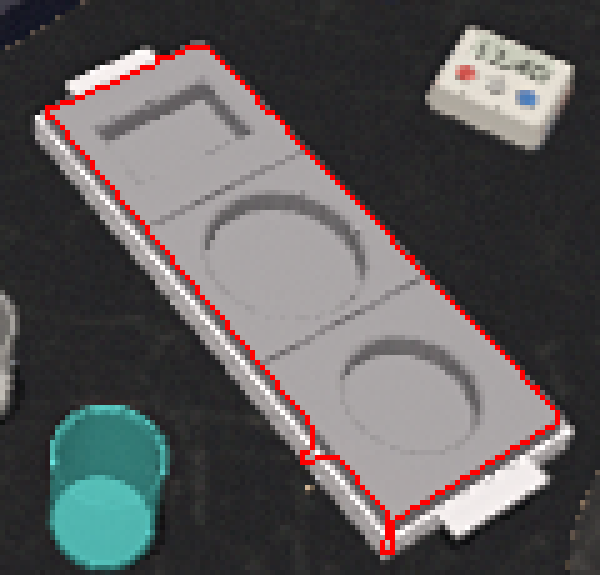

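View pics/m_top.png

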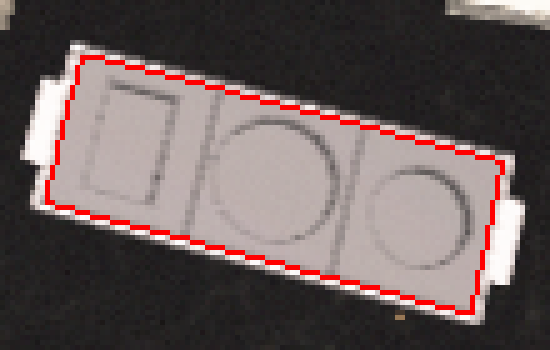

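```bash
python3 - <<'E'
from h import *
t=dict(np.load("top0.npz"));s=dict(np.load("scene0.npz"))
def tri(a,b):
    A=[]
    for d,(u,v) in((t,a),(s,b)):
        P=d["K"]@d["world_to_cam"][:3];A+=[u*P[2]-P[0],v*P[2]-P[1]]
    x=np.linalg.svd(np.array(A))[2][3];return x[:3]/x[3]
print("red tri",tri((278.1,252.2),(214.7,213.4)).round(4),"blue",tri((239.1,249.6),(192.3,214)).round(4),"yel",tri((240.8,258.5),(185.4,220.8)).round(4))
k=.64
print("amber cap top",ray(t,156.9,243.5,.105),"scene",ray(s,222*k,242*k,.105), tri((156.9,243.5),(222*k,245*k)))
print("ring left: ", [ray(t,615*k,322*k,z).round(3) for z in(0,.1)],[ray(s,577*k,490*k,z).round(3) for z in (0,.1)])
print("plunger",ray(t,311*k,390*k,.03),"beaker rim",ray(t,486*k,399*k,.058),"base front right",ray(t,412*k,358*k,.02),"knob",ray(t,463*k,230*k,.12),tri((463*k,230*k),(490*k,263*k)))
print("body edge",ray(t,440*k,225*k,.15),"front body",ray(t,270*k,262*k,.3),ray(t,420*k,262*k,.3))
from math import *
c=np.array([.607,-.2067]);a=radians(-9.5);y=np.array([-sin(a),cos(a)])
for nm,o in(("obl",.096),("large",0),("med",-.096)):
    p=c+o*y;print(nm,p,proj(t,[*p,.024]),proj(s,[*p,.024]))
print("bench front edge",ray(t,300*k,435*k,0),ray(t,100*k,418*k,0))
# well ring centres from scene crops
print("med well",ray(t,275+420/5,170+218/5,.020),"large",ray(t,275+274/5,170+181/5,.020),"obl",ray(t,275+133/5,170+140/5,.020))
E
```

```text
red tri [ 0.4343 -0.0476  0.1462] blue [0.4382 0.0678 0.0502] yel [0.4116 0.06   0.0487]
amber cap top [0.42959676 0.30950475 0.105     ] scene [0.43460872 0.31432588 0.105     ] [0.43055232 0.30991153 0.10225663]
ring left:  [array([ 0.63 , -0.422,  0.   ]), array([ 0.609, -0.388,  0.1  ])] [array([ 0.591, -0.402, -0.   ]), array([ 0.528, -0.419,  0.1  ])]
plunger [0.42797175 0.19383561 0.03      ] beaker rim [ 0.44060783 -0.15350355  0.058     ] base front right [ 0.51236518 -0.00252069  0.02      ] knob [ 0.76111778 -0.07889733  0.12      ] [ 0.75152965 -0.07437161  0.13442151]
body edge [ 0.75655138 -0.03178553  0.15      ] front body [0.61328248 0.24819401 0.3       ] [0.63637019 0.0020109  0.3       ]
obl [ 0.62284457 -0.11201658] [300.39107418 198.27847111] [288.81383997 225.98273626]
large [ 0.607  -0.2067] [329.32013041 205.74567503] [310.94449501 250.48335222]
med [ 0.59115543 -0.30138342] [358.46158319 213.267703  ] [336.21269472 278.45751095]
bench front edge [0.33778228 0.20930639 0.        ] [0.33380494 0.61849259 0.        ]
med well [ 0.59098981 -0.30414758  0.02      ] large [ 0.60645929 -0.20902245  0.02      ] obl [ 0.62499016 -0.11626116  0.02      ]
```

Request:
apply_moves(plan=[[[0.35,-0.85,0,0,0,-4.2,1],[0.35,-0.85,0,0,0,-4.2,1],[0.35,-0.85,0,0,0,-4.2,1],[0.35,-0.85,0,0,0,-4.2,1],[0.35,-0.85,0,0,0,-4.2,1],[0.35,-0.85,0,0,0,-4.2,1],[0.35,-0.85,0,0,0,-4.2,1],[0.35,-0.85,0,0,0,-4.2,1],[0.35,-0.85,0,0,0,-4.2,1],[0.35,-0.85,0,0,0,-4.2,1]]])

```text
clock: 1.35
eef_pos: [0.3483, 0.1408, 0.2309]
eef_rot: [[0.415, -0.001, 0.91], [-0.91, -0.0, 0.415], [-0.0, -1.0, -0.001]]
ft_force: [-0.2, -0.1, -0.9]
finger_gap: 0.0854
```

Request:
apply_moves(plan=[[[0.36,-0.79,0,0,0,-4.1,1],[0.36,-0.79,0,0,0,-4.1,1],[0.36,-0.79,0,0,0,-4.1,1],[0.36,-0.79,0,0,0,-4.1,1],[0.36,-0.79,0,0,0,-4.1,1],[0.34,-0.77,0,0,0,-4,1],[0,0,0,0,0,0,1],[0,0,0,0,0,0,1],[0,0,0,0,0,0,1],[0,0,0,0,0,0,1]]])

```text
clock: 2.6
eef_pos: [0.4336, -0.0461, 0.2315]
eef_rot: [[0.004, 0.0, 1.0], [-1.0, 0.0, 0.004], [-0.0, -1.0, 0.0]]
ft_force: [-0.9, -0.5, 0.1]
finger_gap: 0.0855
```

```bash
python3 - <<'E'
from h import *
print(sensors.read_state()["joint_pos"])
for n in("top","scene"):
    d=snapshot(n);print(proj(d,[.434,-.048,.16]))
    cv2.imwrite(f"pics/{n}1.png",d["image"][:,:,::-1])
    if n=="scene":crop(d,120,80,320,280,3,"pics/s1c.png")
    else:crop(d,200,180,340,300,4,"pics/t1c.png")
E
```

```text
[-2.60088857e-01 -1.82969220e-01 -1.19466605e-01  1.63406550e+00
  6.53676653e-05  1.30689275e+00]
[278.53313091 251.99716116]
[214.32059844 209.32441613]
```

View pics/s1c.png

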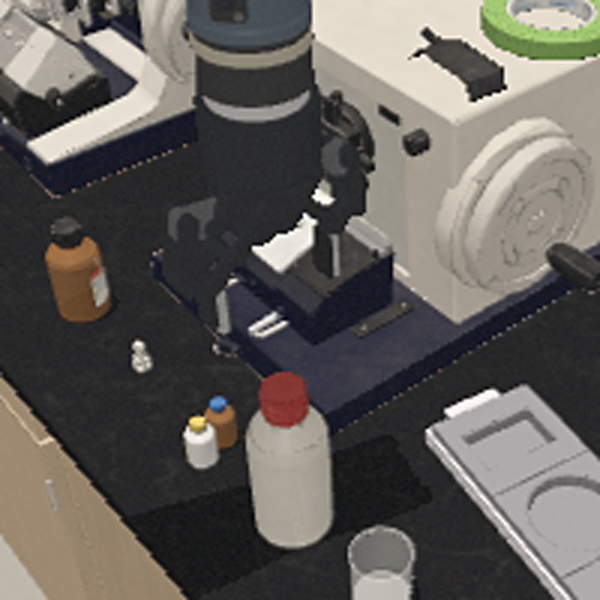

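View pics/t1c.png

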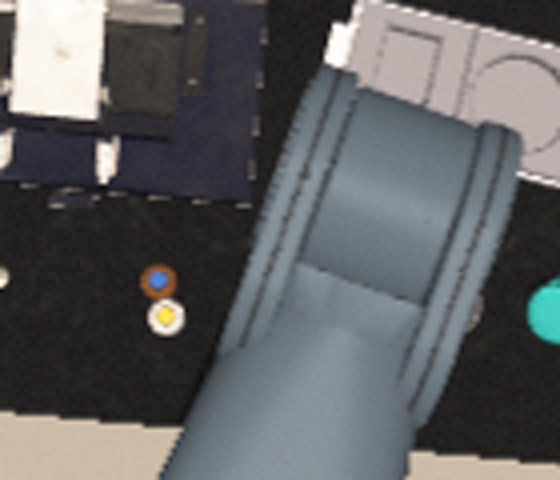

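Request:
apply_moves(plan=[[[0,-0.05,-0.4,0,0,0,1],[0,0,-0.4,0,0,0,1],[0,0,-0.4,0,0,0,1],[0,0,-0.4,0,0,0,1],[0,0,-0.4,0,0,0,1],[0,0,-0.4,0,0,0,1],[0,0,-0.3,0,0,0,1],[0,0,-0.3,0,0,0,1],[0,0,-0.2,0,0,0,1],[0,0,-0.2,0,0,0,1]]])

```text
clock: 3.95
eef_pos: [0.4341, -0.0489, 0.095]
eef_rot: [[0.002, 0.001, 1.0], [-1.0, -0.0, 0.002], [0.0, -1.0, 0.001]]
ft_force: [-0.1, -0.3, -0.2]
finger_gap: 0.0856
```

```bash
python3 - <<'E'
from h import *
d=snapshot("scene");crop(d,130,150,290,290,4,"pics/s2c.png")
E
```

```text
(no output)
```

View pics/s2c.png

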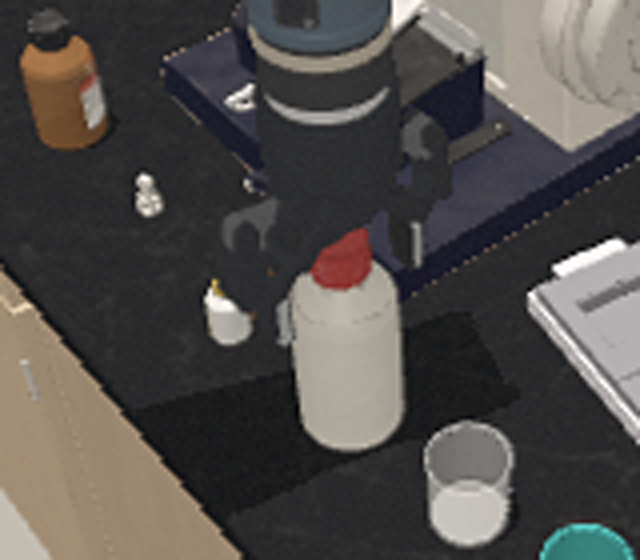

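Request:
apply_moves(newtons=50, plan=[[[0,0,-0.07,0,0,0,1],[0,0,0,0,0,0,0.85],[0,0,0,0,0,0,0.8],[0,0,0,0,0,0,0.75],[0,0,0,0,0,0,0.7],[0,0,0,0,0,0,0.6],[0,0,0,0,0,0,0.5],[0,0,0,0,0,0,0.5],[0,0,0,0,0,0,0.5],[0,0,0,0,0,0,0.5]]])

```text
clock: 5.25
eef_pos: [0.4338, -0.049, 0.0932]
eef_rot: [[0.002, 0.0, 1.0], [-1.0, -0.0, 0.002], [0.0, -1.0, 0.0]]
ft_force: [-3.4, -0.1, 6.2]
finger_gap: 0.0641
```

Request:
apply_moves(plan=[[[0,0,0.1,0,0,0,0.5],[0,0,0.2,0,0,0,0.5],[0,0,0.3,0,0,0,0.5],[0,0,0.3,0,0,0,0.5],[0,0,0.3,0,0,0,0.5],[0,0,0.3,0,0,0,0.5],[0,0,0.3,0,0,0,0.5],[0,0,0.3,0,0,0,0.5],[0,0,0.2,0,0,0,0.5],[0,0,0.2,0,0,0,0.5]]])

```text
clock: 6.5
eef_pos: [0.4338, -0.0488, 0.1929]
eef_rot: [[0.002, -0.0, 1.0], [-1.0, 0.0, 0.002], [-0.0, -1.0, -0.0]]
ft_force: [-0.4, -0.7, -2.7]
finger_gap: 0.0641
```

```bash
python3 - <<'E'
from h import *
print(sensors.read_state()["eef_pos"])
d=snapshot("scene");crop(d,130,90,330,290,3,"pics/s3c.png")
E
```

```text
[ 0.43375763 -0.04884462  0.19293725]
```

View pics/s3c.png

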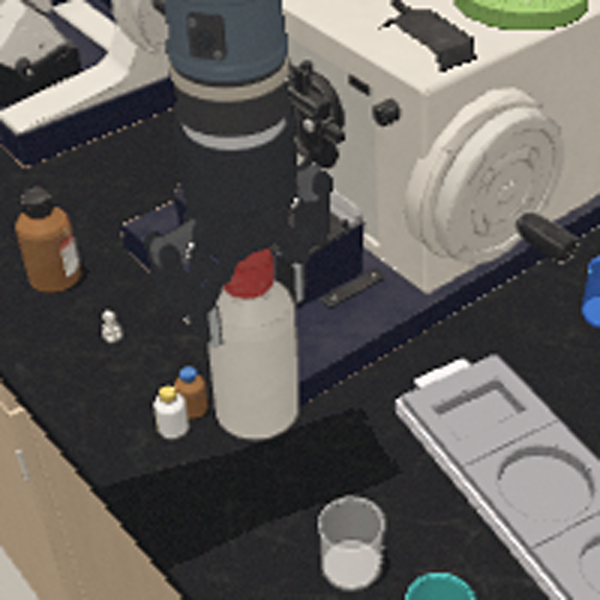

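Request:
apply_moves(plan=[[[0.1,-0.4,0,0,0,0,0.5],[0.2,-0.7,0,0,0,0,0.5],[0.2,-0.7,0,0,0,0,0.5],[0.4,-0.7,0,0,0,0,0.5],[0.6,-0.6,0,0,0,0,0.5],[0.7,-0.4,0,0,0,0,0.5],[0.7,-0.3,0,0,0,0,0.5],[0.7,-0.1,0,0,0,0,0.5],[0.5,-0.06,0,0,0,0,0.5],[0.24,0,0,0,0,0,0.5]]])

```text
clock: 7.8
eef_pos: [0.6077, -0.2085, 0.1907]
eef_rot: [[0.002, -0.002, 1.0], [-1.0, 0.0, 0.002], [-0.0, -1.0, -0.002]]
ft_force: [-1.0, 0.9, -3.1]
finger_gap: 0.0638
```

Request:
apply_moves(plan=[[[0,0,-0.3,0,0,0,0.5],[0,0,-0.3,0,0,0,0.5],[0,0,-0.3,0,0,0,0.5],[0,0,-0.3,0,0,0,0.5],[0,0,-0.2,0,0,0,0.5],[0,0,-0.1,0,0,0,0.5],[0,0,0,0,0,0,0.5],[0,0,0,0,0,0,0.5],[0,0,0,0,0,0,0.5],[0,0,0,0,0,0,0.5]]])

```text
clock: 9.05
eef_pos: [0.6076, -0.2074, 0.1329]
eef_rot: [[0.002, 0.001, 1.0], [-1.0, -0.0, 0.002], [0.0, -1.0, 0.001]]
ft_force: [-0.5, -0.6, -3.3]
finger_gap: 0.064
```

```bash
python3 - <<'E'
from h import *
print(sensors.read_state()["eef_pos"])
for n in("scene","top"):
    d=snapshot(n);crop(d,240,90,400,290,3,f"pics/{n}4c.png")
E
```

```text
[ 0.60764997 -0.20735578  0.13290772]
```

View pics/scene4c.png

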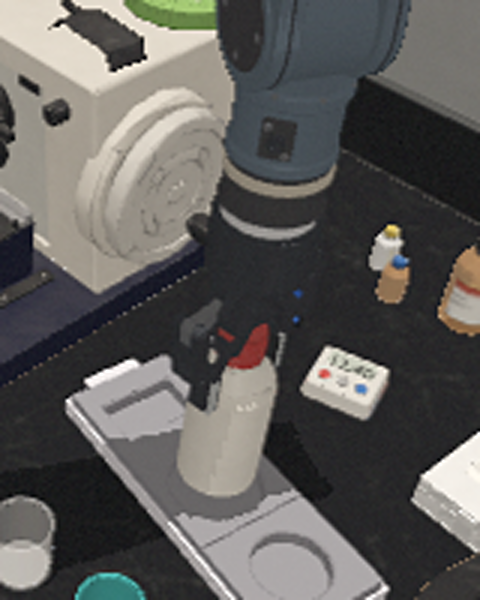

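View pics/top4c.png

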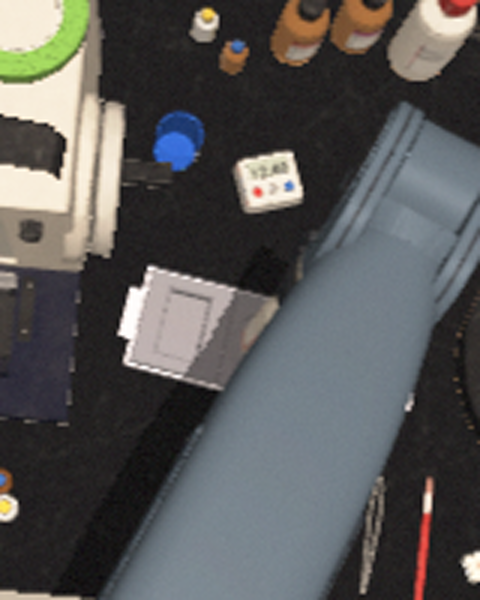

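```bash
python3 - <<'E'
from h import *
d=snapshot("scene")
f=lambda p:((proj(d,p)-[240,90])*3).round(0)
b=np.array([.607,-.207])
print(f([*b,.04]),f([*b,.2]))
for z in(.04,.1): print([f([b[0]+.0325*np.cos(a),b[1]+.0325*np.sin(a),z]) for a in np.arange(8)*np.pi/4])
print(sensors.read_state()["joint_pos"])
E
```

```text
[215. 470.] [243. 330.]
[array([242., 450.]), array([214., 440.]), array([187., 446.]), array([176., 467.]), array([188., 490.]), array([217., 501.]), array([245., 494.]), array([255., 472.])]
[array([252., 402.]), array([223., 391.]), array([195., 398.]), array([184., 419.]), array([197., 442.]), array([227., 453.]), array([256., 446.]), array([266., 424.])]
[-4.33255811e-01  3.53937963e-01  2.56188444e-01  1.47283911e+00
 -1.84764194e-05  1.13517982e+00]
```

Request:
apply_moves(plan=[[[0,0,-0.15,0,0,0,0.5],[0,0,-0.15,0,0,0,0.5],[0,0,-0.15,0,0,0,0.5],[0,0,-0.15,0,0,0,0.5],[0,0,-0.1,0,0,0,0.5],[0,0,-0.05,0,0,0,0.5],[0,0,0,0,0,0,0.5],[0,0,0,0,0,0,0.5],[0,0,0,0,0,0,0.5],[0,0,0,0,0,0,0.5]]])

```text
clock: 10.45
eef_pos: [0.6075, -0.2073, 0.1027]
eef_rot: [[0.002, 0.0, 1.0], [-1.0, -0.0, 0.002], [0.0, -1.0, 0.0]]
ft_force: [-0.1, -0.2, -2.3]
finger_gap: 0.0641
```

Request:
apply_moves(plan=[[[0,0,-0.03,0,0,0,0.5],[0,0,-0.02,0,0,0,0.5],[0,0,0,0,0,0,0.5],[0,0,0,0,0,0,0.5],[0,0,0,0,0,0,0.5],[0,0,0,0,0,0,0.5],[0,0,0,0,0,0,0.5],[0,0,0,0,0,0,0.5],[0,0,0,0,0,0,0.5],[0,0,0,0,0,0,0.5]]])

```text
clock: 11.7
eef_pos: [0.6076, -0.2074, 0.1013]
eef_rot: [[0.002, 0.001, 1.0], [-1.0, -0.0, 0.002], [0.0, -1.0, 0.001]]
ft_force: [-2.4, 0.2, 5.4]
finger_gap: 0.0643
```

Request:
apply_moves(plan=[[[0,0,0,0,0,0,0.8],[0,0,0,0,0,0,0.85],[0,0,0,0,0,0,1],[0,0,0,0,0,0,1],[0,0,0,0,0,0,1],[0,0,0.1,0,0,0,1],[0,0,0.2,0,0,0,1],[0,0,0.3,0,0,0,1],[0,0,0.4,0,0,0,1],[0,0,0.4,0,0,0,1]]])

```text
clock: 12.95
eef_pos: [0.6077, -0.2074, 0.1584]
eef_rot: [[0.002, 0.001, 1.0], [-1.0, -0.001, 0.002], [0.001, -1.0, 0.001]]
ft_force: [1.2, -0.5, 0.1]
finger_gap: 0.0854
```

Request:
apply_moves(plan=[[[0,0,0.6,0,0,0,1],[0,0,0.6,0,0,0,1],[0,0,0.6,0,0,0,1],[-0.4,0,0.3,0,0,0,1],[-0.8,0,0,0,0,0,1],[-0.8,0.2,0,0,0,0,1],[-0.8,0.5,0,0,0,0,1],[-0.8,0.7,0,0,0,0,1],[-0.6,0.7,0,0,0,0,1],[-0.4,0.7,0,0,0,0,1]]])

```text
clock: 14.2
eef_pos: [0.4226, -0.0946, 0.242]
eef_rot: [[0.002, 0.002, 1.0], [-1.0, -0.001, 0.002], [0.001, -1.0, 0.002]]
ft_force: [0.6, 0.8, -0.2]
finger_gap: 0.0851
```

```bash
python3 - <<'E'
from h import *
print(sensors.read_state()["eef_pos"])
for n in("scene","top"):
    d=snapshot(n);cv2.imwrite(f"pics/{n}5.png",cv2.resize(d["image"][:,:,::-1],(800,600),interpolation=cv2.INTER_CUBIC))
E
```

```text
[ 0.42257184 -0.09458291  0.24204582]
```

View pics/scene5.png

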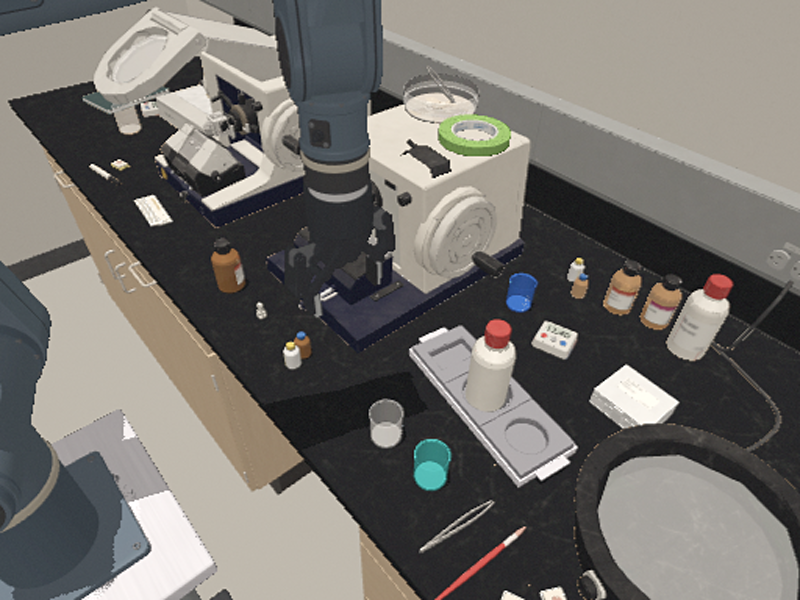

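View pics/top5.png

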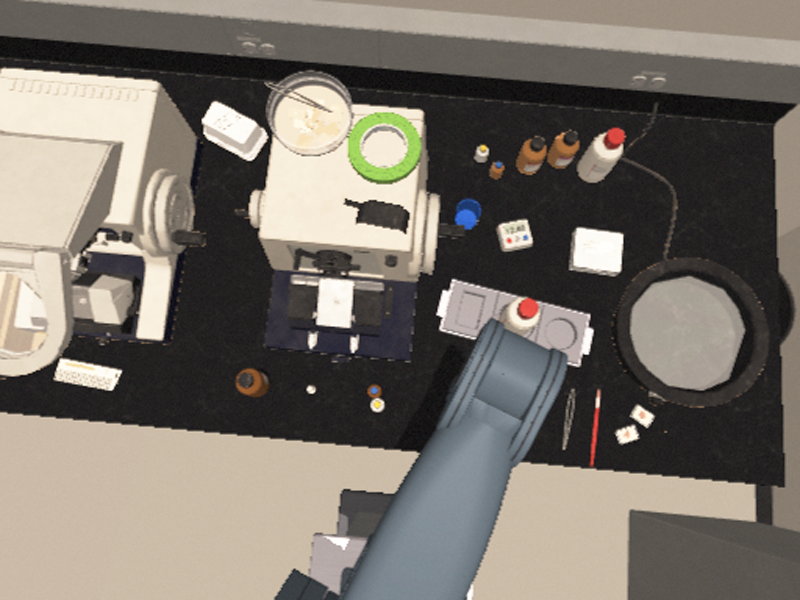

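Request:
apply_moves(plan=[[[0,0.6,0,0,0,0,1],[0,1,0,0,0,0,1],[0,1,0,0,0,0,1],[0,1,0,0,0,0,1],[0,1,0,0,0,0,1],[0,1,0,0,0,0,1],[0.1,1,0,0,0,0,1],[0.1,1,0,0,0,0,1],[0,1,0,0,0,0,1],[0,1,0,0,0,0,1]]])

```text
clock: 15.55
eef_pos: [0.4323, 0.2901, 0.2414]
eef_rot: [[0.002, 0.002, 1.0], [-1.0, 0.0, 0.002], [-0.0, -1.0, 0.002]]
ft_force: [0.4, -0.0, -0.4]
finger_gap: 0.0852
```

Request:
apply_moves(plan=[[[0,0.5,-0.3,0,0,0,1],[0,0,-0.4,0,0,0,1],[0,0,-0.4,0,0,0,1],[0,0,-0.4,0,0,0,1],[0,0,-0.3,0,0,0,1],[0,0,-0.2,0,0,0,1],[0,0,0,0,0,0,1],[0,0,0,0,0,0,1],[0,0,0,0,0,0,1],[0,0,0,0,0,0,1]]])

```text
clock: 16.8
eef_pos: [0.4317, 0.3089, 0.1611]
eef_rot: [[0.002, 0.001, 1.0], [-1.0, 0.0, 0.002], [-0.0, -1.0, 0.001]]
ft_force: [0.1, 0.4, -0.1]
finger_gap: 0.0856
```

```bash
python3 - <<'E'
from h import *
print(sensors.read_state()["eef_pos"])
for n in("scene","top"):
    d=snapshot(n);crop(d,90,90,250,290,3,f"pics/{n}6c.png")
E
```

```text
[0.43170919 0.30894623 0.16107213]
```

View pics/scene6c.png

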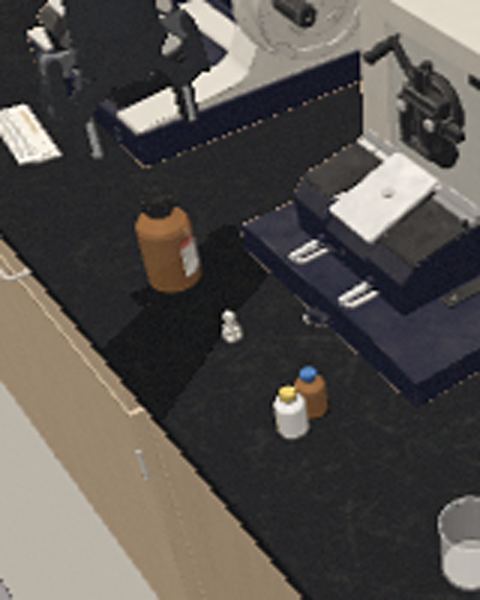

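```bash
python3 - <<'E'
from h import *
d=dict(np.load("scene0.npz"))
for z in(0,.03,.06):
    q=np.array([proj(d,[.4305+.026*np.cos(a),.310+.026*np.sin(a),z]) for a in np.linspace(0,6.28,60)]);print(z,q.min(0).round(1),q.max(0).round(1))
h=cv2.cvtColor(d["image"],cv2.COLOR_RGB2HSV);m=cv2.inRange(h,(5,80,30),(20,255,255))
for v in (160,165,170,175,180,185,188): 
    r=np.where(m[v,125:165])[0]+125;print(v,r.min() if len(r) else 0,r.max() if len(r) else 0)
t=dict(np.load("top0.npz"))
for z in(0,.06,.075):
    q=np.array([proj(t,[.4305+.026*np.cos(a),.310+.026*np.sin(a),z]) for a in np.linspace(0,6.28,60)]);print('top',z,q.min(0).round(1),q.max(0).round(1))
E
```

```text
0 [139.7 178. ] [156.9 189. ]
0.03 [137.6 170.6] [155.2 181.5]
0.06 [135.5 162.9] [153.4 173.8]
160 147 151
165 135 153
170 136 153
175 137 150
180 139 156
185 141 153
188 0 0
top 0 [156.4 238.1] [172.6 254.3]
top 0.06 [151.8 236.1] [168.7 253. ]
top 0.075 [150.5 235.5] [167.7 252.7]
```

Request:
apply_moves(plan=[[[-0.03,0.02,-0.3,0,0,0,1],[0,0,-0.4,0,0,0,1],[0,0,-0.4,0,0,0,1],[0,0,-0.4,0,0,0,1],[0,0,-0.4,0,0,0,1],[0,0,-0.4,0,0,0,1],[0,0,-0.3,0,0,0,1],[0,0,-0.2,0,0,0,1],[0,0,-0.1,0,0,0,1],[0,0,0,0,0,0,1]]])

```text
clock: 18.15
eef_pos: [0.4303, 0.3096, 0.0445]
eef_rot: [[0.002, 0.0, 1.0], [-1.0, 0.0, 0.002], [-0.0, -1.0, 0.0]]
ft_force: [0.4, -0.4, -0.6]
finger_gap: 0.0854
```

Request:
apply_moves(newtons=40, plan=[[[0,0,0,0,0,0,0.8],[0,0,0,0,0,0,0.7],[0,0,0,0,0,0,0.65],[0,0,0,0,0,0,0.6],[0,0,0,0,0,0,0.55],[0,0,0,0,0,0,0.5],[0,0,0,0,0,0,0.4],[0,0,0,0,0,0,0.4],[0,0,0,0,0,0,0.4],[0,0,0,0,0,0,0.4]]])

```text
clock: 19.4
eef_pos: [0.4306, 0.3097, 0.045]
eef_rot: [[0.002, 0.001, 1.0], [-1.0, 0.0, 0.002], [-0.0, -1.0, 0.001]]
ft_force: [-0.1, -0.1, 5.9]
finger_gap: 0.0512
```

Request:
apply_moves(plan=[[[0,0,0.1,0,0,0,0.4],[0,0,0.2,0,0,0,0.4],[0,0,0.4,0,0,0,0.4],[0,0,0.5,0,0,0,0.4],[0,0,0.5,0,0,0,0.4],[0,0,0.5,0,0,0,0.4],[0,0,0.5,0,0,0,0.4],[0,-0.2,0.3,0,0,0,0.4],[0,-0.5,0,0,0,0,0.4],[0,-0.8,0,0,0,0,0.4]]])

```text
clock: 20.65
eef_pos: [0.4298, 0.2481, 0.1639]
eef_rot: [[0.003, -0.001, 1.0], [-1.0, -0.001, 0.003], [0.001, -1.0, -0.001]]
ft_force: [0.3, 0.1, -1.4]
finger_gap: 0.0514
```

Request:
apply_moves(plan=[[[0,-1,0,0,0,0,0.4],[0,-1,0,0,0,0,0.4],[0,-1,0,0,0,0,0.4],[0,-1,0,0,0,0,0.4],[0,-1,0,0,0,0,0.4],[0,-1,0,0,0,0,0.4],[0,-1,0,0,0,0,0.4],[0,-1,0,0,0,0,0.4],[0,-1,0,0,0,0,0.4],[0,-1,0,0,0,0,0.4]]])

```text
clock: 21.9
eef_pos: [0.4284, -0.1522, 0.1634]
eef_rot: [[0.001, -0.002, 1.0], [-1.0, 0.001, 0.001], [-0.001, -1.0, -0.002]]
ft_force: [0.4, 0.5, -1.2]
finger_gap: 0.0512
```

Request:
apply_moves(plan=[[[0,-1,0,0,0,0,0.4],[0,-1,0,0,0,0,0.4],[0.2,-1,0,0,0,0,0.4],[0.5,-0.6,0,0,0,0,0.4],[0.8,-0.2,0,0,0,0,0.4],[0.8,0,0,0,0,0,0.4],[0.8,0,0,0,0,0,0.4],[0.6,0,0,0,0,0,0.4],[0.3,0,0,0,0,0,0.4],[0,0,0,0,0,0,0.4]]])

```text
clock: 23.15
eef_pos: [0.5891, -0.3028, 0.1629]
eef_rot: [[0.002, -0.003, 1.0], [-1.0, 0.001, 0.002], [-0.001, -1.0, -0.003]]
ft_force: [-0.2, 0.0, -2.0]
finger_gap: 0.0512
```

Request:
apply_moves(plan=[[[0,0,-0.3,0,0,0,0.4],[0,0,-0.4,0,0,0,0.4],[0,0,-0.4,0,0,0,0.4],[0,0,-0.4,0,0,0,0.4],[0,0,-0.3,0,0,0,0.4],[0,0,-0.2,0,0,0,0.4],[0,0,-0.1,0,0,0,0.4],[0,0,0,0,0,0,0.4],[0,0,0,0,0,0,0.4],[0,0,0,0,0,0,0.4]]])

```text
clock: 24.4
eef_pos: [0.5906, -0.3027, 0.0813]
eef_rot: [[0.002, 0.001, 1.0], [-1.0, -0.001, 0.002], [0.001, -1.0, 0.001]]
ft_force: [-0.2, -0.1, -1.4]
finger_gap: 0.0511
```

```bash
python3 - <<'E'
from h import *
print(sensors.read_state()["eef_pos"])
d=snapshot("scene");crop(d,240,120,400,320,3,f"pics/s7c.png")
f=lambda p:((proj(d,p)-[240,120])*3).round(0)
b=[.591,-.302]
for z in(.036,.1): print([f([b[0]+.026*np.cos(a),b[1]+.026*np.sin(a),z]) for a in np.arange(8)*np.pi/4])
E
```

```text
[ 0.59061214 -0.30272198  0.08127449]
[array([313., 449.]), array([289., 439.]), array([266., 446.]), array([258., 465.]), array([270., 486.]), array([295., 496.]), array([318., 489.]), array([326., 469.])]
[array([329., 398.]), array([303., 389.]), array([280., 395.]), array([271., 414.]), array([284., 436.]), array([311., 446.]), array([335., 439.]), array([343., 419.])]
```

View pics/s7c.png

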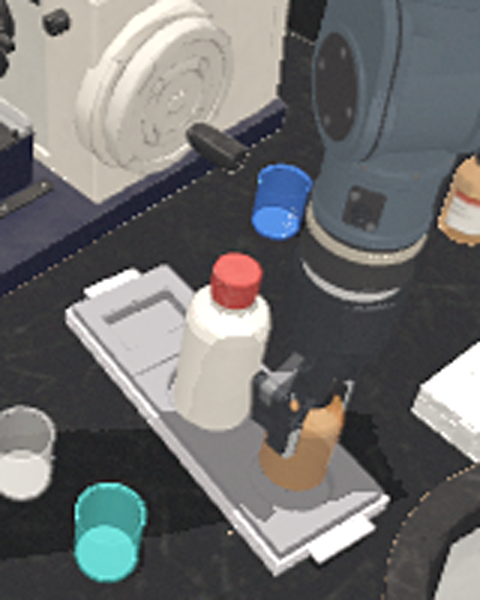

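Request:
apply_moves(plan=[[[0,0,-0.15,0,0,0,0.4],[0,0,-0.15,0,0,0,0.4],[0,0,-0.15,0,0,0,0.4],[0,0,-0.1,0,0,0,0.4],[0,0,-0.1,0,0,0,0.4],[0,0,-0.05,0,0,0,0.4],[0,0,-0.03,0,0,0,0.4],[0,0,0,0,0,0,0.4],[0,0,0,0,0,0,0.4],[0,0,0,0,0,0,0.4]]])

```text
clock: 25.7
eef_pos: [0.5901, -0.3024, 0.053]
eef_rot: [[0.002, 0.0, 1.0], [-1.0, -0.0, 0.002], [0.0, -1.0, 0.0]]
ft_force: [-1.5, 2.4, 5.8]
finger_gap: 0.0508
```

Request:
apply_moves(plan=[[[0,0,0,0,0,0,0.65],[0,0,0,0,0,0,0.7],[0,0,0,0,0,0,0.8],[0,0,0,0,0,0,0.9],[0,0,0,0,0,0,1],[0,0,0.1,0,0,0,1],[0,0,0.3,0,0,0,1],[0,0,0.5,0,0,0,1],[0,0,0.6,0,0,0,1],[0,0,0.6,0,0,0,1]]])

```text
clock: 26.95
eef_pos: [0.5905, -0.3026, 0.1373]
eef_rot: [[0.002, 0.001, 1.0], [-1.0, -0.001, 0.002], [0.001, -1.0, 0.001]]
ft_force: [-0.5, 0.1, 0.3]
finger_gap: 0.0854
```

Request:
apply_moves(plan=[[[0,0,0.8,0,0,0,1],[-0.5,0,0.8,0,0,0,1],[-0.8,0,0.2,0,0,0,1],[-0.8,0.2,0,0,0,0,1],[-0.8,0.6,0,0,0,0,1],[-0.8,0.9,0,0,0,0,1],[-0.4,1,0,0,0,0,1],[0,1,0,0,0,0,1],[0,1,0,0,0,0,1],[0,1,0,0,0,0,1]]])

```text
clock: 28.2
eef_pos: [0.4264, -0.0734, 0.2088]
eef_rot: [[0.002, 0.003, 1.0], [-1.0, -0.001, 0.002], [0.001, -1.0, 0.003]]
ft_force: [0.3, -0.5, -0.4]
finger_gap: 0.0852
```

```bash
python3 - <<'E'
from h import *
s=sensors.read_state();print(s["eef_pos"],s["joint_pos"])
for n in("scene","top"):
    d=snapshot(n);cv2.imwrite(f"pics/{n}8.png",cv2.resize(d["image"][:,:,::-1],(800,600),interpolation=cv2.INTER_CUBIC))
E
```

```text
[ 0.42635643 -0.07338679  0.20877787] [-3.25814982e-01 -1.99749158e-01 -1.78906086e-01  1.58897663e+00
  1.35333129e-04  1.24307395e+00]
```

View pics/scene8.png

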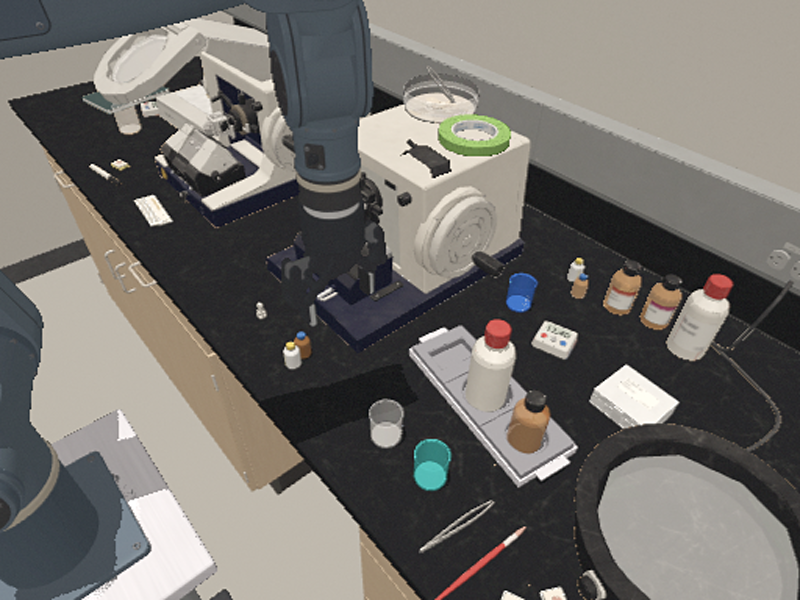

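View pics/top8.png

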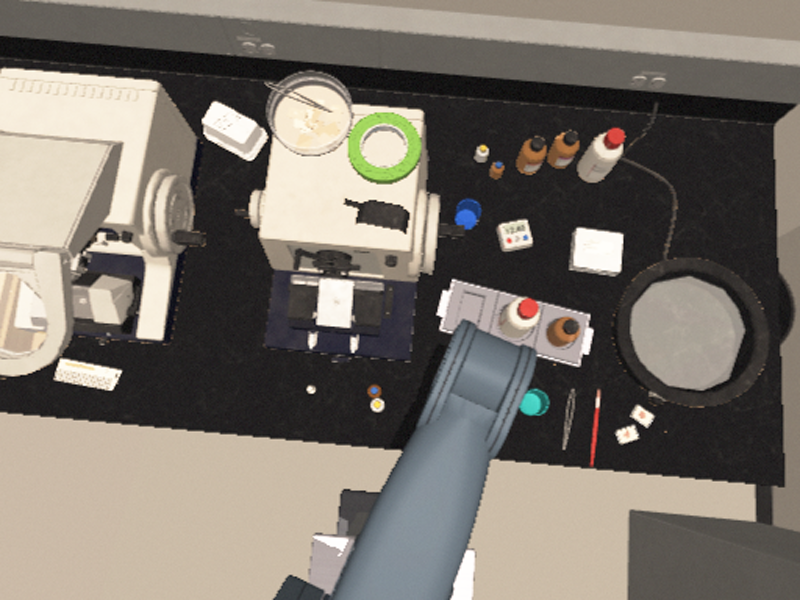

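Request:
apply_moves(plan=[[[0.03,0.35,0,0,0,10.7,1],[0.03,0.35,0,0,0,10.7,1],[0.03,0.35,0,0,0,10.7,1],[0.03,0.35,0,0,0,10.7,1],[0.03,0.35,0,0,0,10.7,1],[0.03,0.35,0,0,0,10.7,1],[0.03,0.35,0,0,0,10.7,1],[0.03,0.35,0,0,0,10.7,1],[0.03,0.35,0,0,0,10.7,1],[0.03,0.35,0,0,0,10.6,1]]])

```text
clock: 29.55
eef_pos: [0.4388, 0.0652, 0.2083]
eef_rot: [[0.955, 0.002, -0.298], [0.298, -0.001, 0.955], [0.002, -1.0, -0.001]]
ft_force: [-0.9, -0.6, -0.1]
finger_gap: 0.0853
```

Request:
apply_moves(plan=[[[0,0,-0.3,0,0,0,1],[0,0,-0.4,0,0,0,1],[0,0,-0.5,0,0,0,1],[0,0,-0.5,0,0,0,1],[0,0,-0.4,0,0,0,1],[0,0,-0.3,0,0,0,1],[0,0,0,0,0,0,0.8],[0,0,0,0,0,0,0.7],[0,0,0,0,0,0,0.7],[0,0,0,0,0,0,0.7]]])

```text
clock: 30.8
eef_pos: [0.4388, 0.0656, 0.112]
eef_rot: [[0.956, 0.001, -0.293], [0.293, -0.0, 0.956], [0.001, -1.0, -0.0]]
ft_force: [-0.0, -0.8, -0.4]
finger_gap: 0.0595
```

```bash
python3 - <<'E'
from h import *
s=sensors.read_state();print(s["eef_pos"],s["joint_pos"],s["eef_rot"][:,2])
d=snapshot("scene");crop(d,120,120,260,270,4,"pics/s9c.png")
E
```

```text
[0.4387511  0.06557288 0.11201518] [-3.00856364e-03 -1.60509742e-01 -3.37340918e-01  1.39258554e+00
 -2.35071332e-05 -3.00390287e-01] [-2.93017549e-01  9.56106966e-01 -4.30672007e-04]
```

View pics/s9c.png

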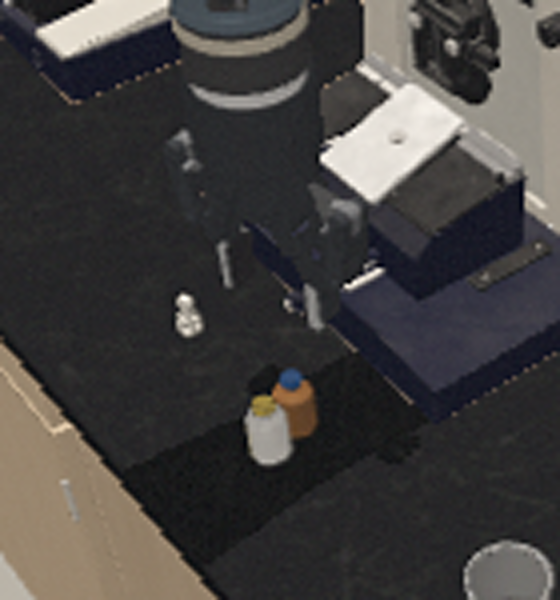

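Request:
apply_moves(plan=[[[0.02,0.07,-0.3,0,0,0,0.7],[0,0,-0.3,0,0,0,0.7],[0,0,-0.3,0,0,0,0.7],[0,0,-0.3,0,0,0,0.7],[0,0,-0.3,0,0,0,0.7],[0,0,-0.3,0,0,0,0.7],[0,0,-0.25,0,0,0,0.7],[0,0,-0.15,0,0,0,0.7],[0,0,-0.08,0,0,0,0.7],[0,0,0,0,0,0,0.7]]])

```text
clock: 32.1
eef_pos: [0.4391, 0.0683, 0.0201]
eef_rot: [[0.956, 0.0, -0.293], [0.293, -0.0, 0.956], [0.0, -1.0, -0.0]]
ft_force: [0.2, -0.8, -0.1]
finger_gap: 0.0597
```

Request:
apply_moves(newtons=25, plan=[[[0,0,0,0,0,0,0.5],[0,0,0,0,0,0,0.45],[0,0,0,0,0,0,0.4],[0,0,0,0,0,0,0.35],[0,0,0,0,0,0,0.3],[0,0,0,0,0,0,0.25],[0,0,0,0,0,0,0.15],[0,0,0,0,0,0,0.15],[0,0,0,0,0,0,0.15],[0,0,0,0,0,0,0.15]]])

```text
clock: 33.35
eef_pos: [0.4392, 0.0683, 0.0203]
eef_rot: [[0.956, 0.0, -0.293], [0.293, -0.0, 0.956], [0.0, -1.0, -0.0]]
ft_force: [-0.8, -0.0, 2.1]
finger_gap: 0.0264
```

```bash
python3 - <<'E'
from h import *
d=snapshot("scene");crop(d,120,120,260,270,4,"pics/s10c.png")
E
```

```text
(no output)
```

View pics/s10c.png

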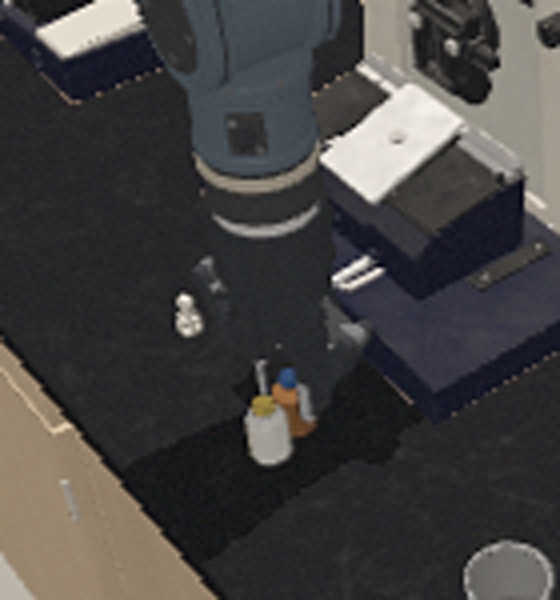

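Request:
apply_moves(plan=[[[0,0,0.1,0,0,0,0.15],[0,0,0.25,0,0,0,0.15],[0,0,0.4,0,0,0,0.15],[0,0,0.4,0,0,0,0.15],[0,0,0.4,0,0,0,0.15],[0,0,0.4,0,0,0,0.15],[0,-0.2,0.3,0,0,0,0.15],[0,-0.5,0,0,0,-4,0.15],[0,-0.8,0,0,0,-4,0.15],[0,-0.8,0,0,0,-4,0.15]]])

```text
clock: 34.65
eef_pos: [0.4389, -0.0249, 0.1105]
eef_rot: [[0.996, 0.0, -0.086], [0.086, -0.0, 0.996], [0.0, -1.0, -0.0]]
ft_force: [0.4, -0.2, -0.0]
finger_gap: 0.0263
```

Request:
apply_moves(plan=[[[0.1,-0.8,0,0,0,-4,0.15],[0.3,-0.7,0,0,0,-4,0.15],[0.5,-0.5,0,0,0,-4,0.15],[0.7,-0.2,0,0,0,-2.5,0.15],[0.8,-0.1,0,0,0,0,0.15],[0.8,0,0,0,0,0,0.15],[0.8,0,0,0,0,0,0.15],[0.6,0,0,0,0,0,0.15],[0.4,0,0,0,0,0,0.15],[0.04,0,0,0,0,0,0.15]]])

```text
clock: 35.9
eef_pos: [0.641, -0.1162, 0.1097]
eef_rot: [[0.986, -0.001, 0.164], [-0.164, -0.0, 0.986], [-0.001, -1.0, -0.0]]
ft_force: [-0.9, -0.1, -0.0]
finger_gap: 0.0263
```

```bash
python3 - <<'E'
from h import *
s=sensors.read_state();print(s["eef_pos"],s["joint_pos"],s["eef_rot"][:,2])
for n in("scene","top"):
    d=snapshot(n);cv2.imwrite(f"pics/{n}11.png",cv2.resize(d["image"][:,:,::-1],(800,600),interpolation=cv2.INTER_CUBIC))
E
```

```text
[ 0.64096265 -0.1161772   0.10967208] [-2.82062476e-01  3.85287950e-01  2.50614013e-01  1.43690103e+00
 -2.61699899e-04 -1.16852087e-01] [ 1.64459690e-01  9.86383790e-01 -1.69136111e-04]
```

View pics/scene11.png

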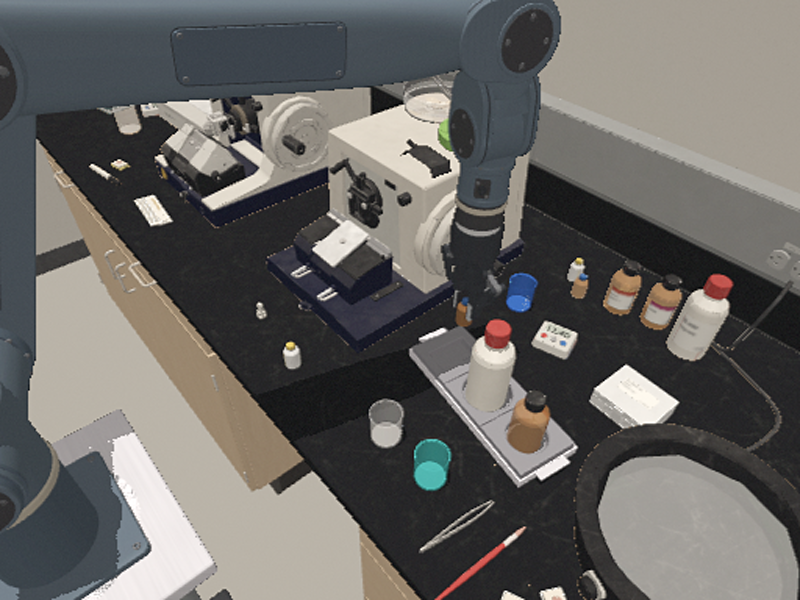

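View pics/top11.png

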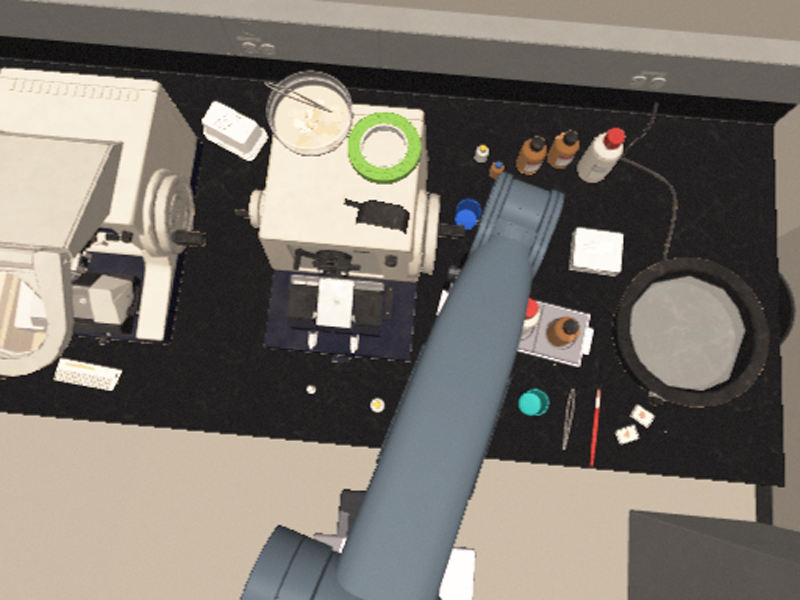

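Request:
apply_moves(plan=[[[0,0,-0.2,0,0,0,0.15],[0,0,-0.3,0,0,0,0.15],[0,0,-0.3,0,0,0,0.15],[0,0,-0.3,0,0,0,0.15],[0,0,-0.3,0,0,0,0.15],[0,0,-0.1,0,0,0,0.15],[0,0,0,0,0,0,0.15],[0,0,0,0,0,0,0.15],[0,0,0,0,0,0,0.15],[0,0,0,0,0,0,0.15]]])

```text
clock: 37.25
eef_pos: [0.641, -0.1157, 0.0506]
eef_rot: [[0.986, 0.001, 0.164], [-0.164, -0.0, 0.986], [0.001, -1.0, -0.0]]
ft_force: [-0.2, 1.3, 0.5]
finger_gap: 0.0261
```

```bash
python3 - <<'E'
from h import *
s=sensors.read_state();print(s["eef_pos"])
d=snapshot("scene");crop(d,250,150,370,270,5,"pics/s12c.png")
f=lambda p:((proj(d,p)-[250,150])*5).round(0)
for b in((.640,-.116),(.623,-.1125)):
    print(b,[f([b[0]+.0135*np.cos(a),b[1]+.0135*np.sin(a),.0285]).tolist() for a in np.arange(4)*np.pi/2])
E
```

```text
[ 0.6409578  -0.11573352  0.05063507]
(0.64, -0.116) [[240.0, 351.0], [205.0, 349.0], [205.0, 375.0], [241.0, 378.0]]
(0.623, -0.1125) [[213.0, 363.0], [178.0, 360.0], [178.0, 387.0], [214.0, 389.0]]
```

View pics/s12c.png

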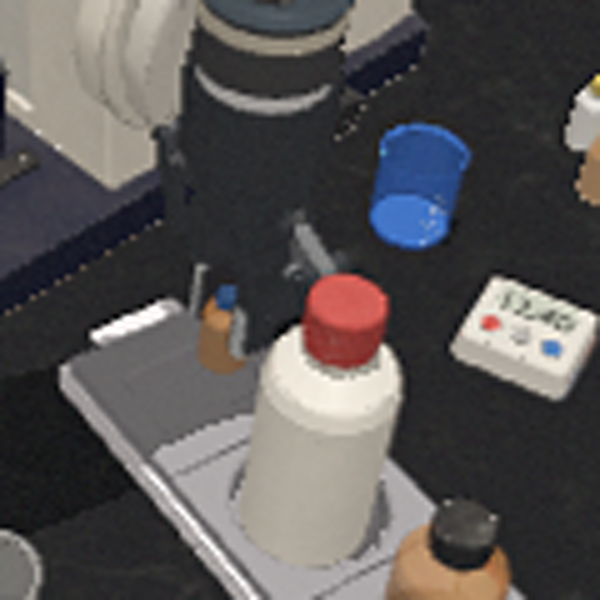

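Request:
apply_moves(plan=[[[0,0,-0.1,0,0,0,0.15],[0,0,-0.1,0,0,0,0.15],[0,0,-0.1,0,0,0,0.15],[0,0,-0.1,0,0,0,0.15],[0,0,-0.1,0,0,0,0.15],[0,0,-0.05,0,0,0,0.15],[0,0,-0.03,0,0,0,0.15],[0,0,0,0,0,0,0.15],[0,0,0,0,0,0,0.15],[0,0,0,0,0,0,0.15]]])

```text
clock: 38.55
eef_pos: [0.6405, -0.1156, 0.0284]
eef_rot: [[0.986, 0.0, 0.164], [-0.164, 0.0, 0.986], [0.0, -1.0, 0.0]]
ft_force: [-2.2, 0.7, 5.9]
finger_gap: 0.0265
```

Request:
apply_moves(plan=[[[0,0,0,0,0,0,0.35],[0,0,0,0,0,0,0.4],[0,0,0,0,0,0,0.45],[0,0,0,0,0,0,0.5],[0,0,0,0,0,0,0.5],[0,0,0.1,0,0,0,0.5],[0,0,0.2,0,0,0,0.5],[0,0,0.3,0,0,0,0.5],[0,0,0.4,0,0,0,0.5],[0,0,0.4,0,0,0,0.5]]])

```text
clock: 39.8
eef_pos: [0.641, -0.116, 0.0848]
eef_rot: [[0.986, 0.001, 0.165], [-0.165, -0.001, 0.986], [0.001, -1.0, -0.001]]
ft_force: [0.6, -0.1, 0.2]
finger_gap: 0.043
```

Request:
apply_moves(plan=[[[0,0,0.4,0,0,0,0.5],[0,0,0.3,0,0,0,0.5],[-0.5,0,0.2,0,0,0,0.5],[-0.8,0,0,0,0,0,0.5],[-0.8,0,0,0,0,0,0.5],[-0.8,0.3,0,0,0,3,0.7],[-0.8,0.5,0,0,0,5,0.7],[-0.8,0.8,0,0,0,6,0.7],[-0.8,1,0,0,0,6,0.7],[-0.4,1,0,0,0,6.3,0.7]]])

```text
clock: 41.05
eef_pos: [0.4111, 0.0292, 0.1193]
eef_rot: [[0.956, 0.0, -0.292], [0.292, 0.0, 0.956], [0.0, -1.0, 0.0]]
ft_force: [1.0, 0.1, 0.5]
finger_gap: 0.0596
```

```bash
python3 - <<'E'
from h import *
s=sensors.read_state();print(s["eef_pos"],s["joint_pos"],s["eef_rot"][:,2])
for n in("scene","top"):
    d=snapshot(n);cv2.imwrite(f"pics/{n}13.png",cv2.resize(d["image"][:,:,::-1],(800,600),interpolation=cv2.INTER_CUBIC))
    for st,ce in blobs(d,(20,120,120),(32,255,255),6): print(n,"yel",st,ce.round(1),ray(d,*ce,.047).round(4))
    for st,ce in blobs(d,(100,120,50),(125,255,255),6): print(n,"blue",st,ce.round(1),ray(d,*ce,.055).round(4))
    if n=="scene":crop(d,250,150,370,270,5,"pics/s13c.png")
E
```

```text
[0.41112273 0.02918523 0.11930762] [-9.22088836e-02 -2.47311928e-01 -3.95961014e-01  1.42202152e+00
  5.30130776e-05 -3.88416727e-01] [-2.91895308e-01  9.56450275e-01  1.44985506e-06]
scene yel [104, 109, 2, 5, 7] [104.4 111.1] [0.4861 0.7269 0.047 ]
scene yel [368, 165, 4, 4, 13] [369.8 166.5] [ 0.9776 -0.1112  0.047 ]
scene yel [183, 219, 6, 5, 21] [185.4 220.9] [0.4121 0.0611 0.047 ]
scene blue [324, 174, 20, 26, 390] [333.  186.4] [ 0.8074 -0.1035  0.055 ]
scene blue [371, 176, 4, 3, 10] [372.8 177. ] [ 0.9322 -0.1522  0.055 ]
scene blue [293, 213, 4, 5, 16] [294.6 215.2] [ 0.6398 -0.1131  0.055 ]
scene blue [359, 219, 3, 2, 6] [360.  219.5] [ 0.7605 -0.2344  0.055 ]
top yel [307, 93, 5, 4, 14] [309.   94.5] [ 0.976  -0.1138  0.047 ]
top blue [317, 104, 4, 3, 8] [318.5 105. ] [ 0.9374 -0.1469  0.055 ]
top blue [291, 127, 17, 20, 259] [299.  136.1] [ 0.8226 -0.0899  0.055 ]
top blue [301, 190, 4, 4, 10] [302.3 191.3] [ 0.6393 -0.1134  0.055 ]
```

View pics/s13c.png

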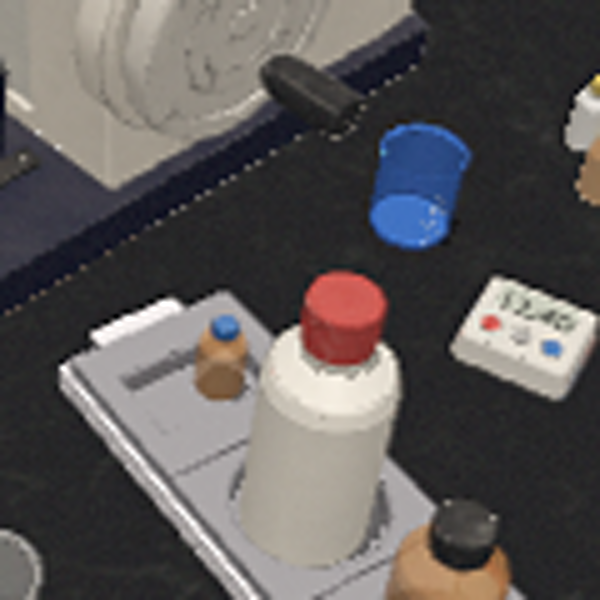

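View pics/top13.png

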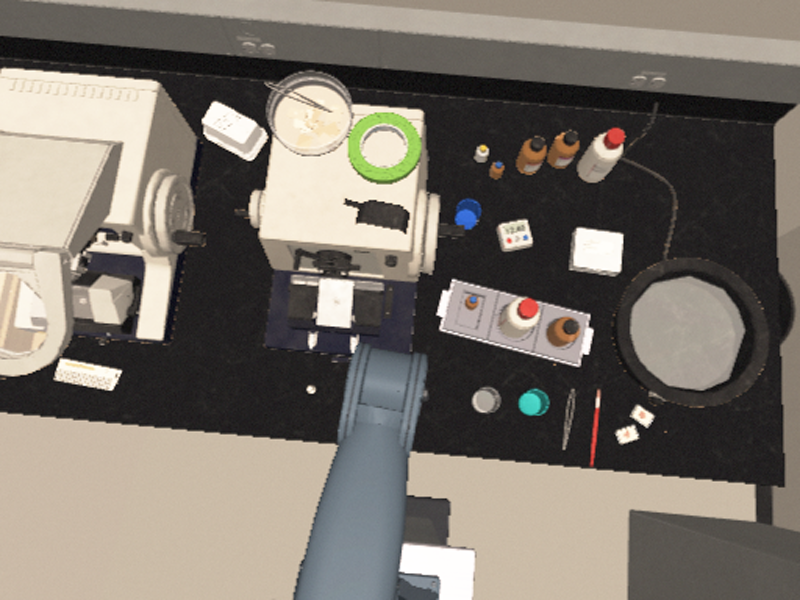

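Request:
apply_moves(plan=[[[0.02,0.4,0,0,0,0,0.7],[0,0.38,0,0,0,0,0.7],[0,0,-0.3,0,0,0,0.7],[0,0,-0.4,0,0,0,0.7],[0,0,-0.4,0,0,0,0.7],[0,0,-0.4,0,0,0,0.7],[0,0,-0.4,0,0,0,0.7],[0,0,-0.3,0,0,0,0.7],[0,0,-0.2,0,0,0,0.7],[0,0,-0.08,0,0,0,0.7]]])

```text
clock: 42.4
eef_pos: [0.4133, 0.0595, 0.0192]
eef_rot: [[0.957, -0.0, -0.29], [0.29, 0.0, 0.957], [-0.0, -1.0, 0.0]]
ft_force: [0.1, 0.9, -0.5]
finger_gap: 0.0596
```

Request:
apply_moves(plan=[[[0,0,0,0,0,0,0.6],[0,0,0,0,0,0,0.45],[0,0,0,0,0,0,0.4],[0,0,0,0,0,0,0.35],[0,0,0,0,0,0,0.3],[0,0,0,0,0,0,0.25],[0,0,0,0,0,0,0.15],[0,0,0,0,0,0,0.15],[0,0,0,0,0,0,0.15],[0,0,0,0,0,0,0.15]]])

```text
clock: 43.65
eef_pos: [0.4137, 0.0595, 0.0201]
eef_rot: [[0.957, 0.001, -0.29], [0.29, 0.0, 0.957], [0.001, -1.0, -0.0]]
ft_force: [-0.9, -0.1, 4.4]
finger_gap: 0.0262
```

```bash
python3 - <<'E'
from h import *
print(sensors.read_state()["eef_pos"])
d=snapshot("scene");crop(d,120,120,260,270,4,"pics/s14c.png")
E
```

```text
[0.41370909 0.05954348 0.020059  ]
```

View pics/s14c.png

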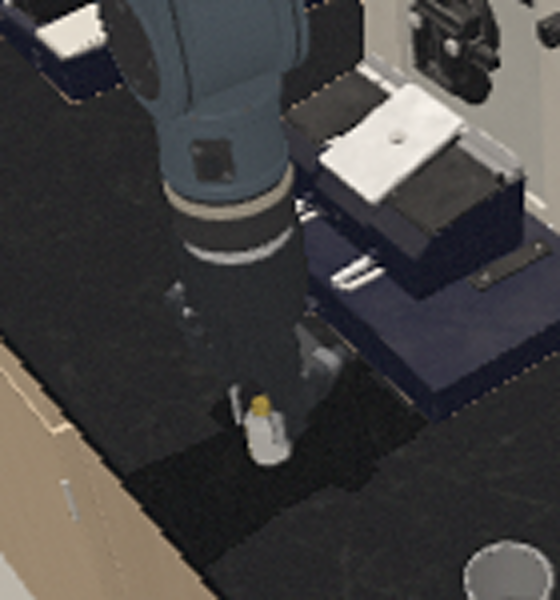

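Request:
apply_moves(plan=[[[0,0,0.1,0,0,0,0.15],[0,0,0.25,0,0,0,0.15],[0,0,0.4,0,0,0,0.15],[0,0,0.4,0,0,0,0.15],[0,0,0.4,0,0,0,0.15],[0,0,0.4,0,0,0,0.15],[0,-0.2,0.3,0,0,0,0.15],[0,-0.5,0,0,0,-4,0.15],[0,-0.8,0,0,0,-4,0.15],[0,-0.8,0,0,0,-4,0.15]]])

```text
clock: 44.95
eef_pos: [0.4133, -0.0337, 0.1101]
eef_rot: [[0.997, 0.0, -0.082], [0.082, -0.0, 0.997], [0.0, -1.0, -0.0]]
ft_force: [-0.2, -0.1, 0.3]
finger_gap: 0.0259
```

Request:
apply_moves(plan=[[[0.1,-0.8,0,0,0,-4,0.15],[0.3,-0.6,0,0,0,-4,0.15],[0.5,-0.4,0,0,0,-4,0.15],[0.7,-0.14,0,0,0,-2.4,0.15],[0.8,0,0,0,0,0,0.15],[0.8,0,0,0,0,0,0.15],[0.8,0,0,0,0,0,0.15],[0.6,0,0,0,0,0,0.15],[0.25,0,0,0,0,0,0.15],[0,0,0,0,0,0,0.15]]])

```text
clock: 46.2
eef_pos: [0.6072, -0.1103, 0.1095]
eef_rot: [[0.986, -0.001, 0.166], [-0.166, 0.0, 0.986], [-0.001, -1.0, -0.0]]
ft_force: [0.2, -0.3, -1.3]
finger_gap: 0.026
```

Request:
apply_moves(plan=[[[0,0,-0.2,0,0,0,0.15],[0,0,-0.3,0,0,0,0.15],[0,0,-0.3,0,0,0,0.15],[0,0,-0.2,0,0,0,0.15],[0,0,0,0,0,0,0.15],[0,0,0,0,0,0,0.15],[0,0,0,0,0,0,0.15],[0,0,0,0,0,0,0.15],[0,0,0,0,0,0,0.15],[0,0,0,0,0,0,0.15]]])

```text
clock: 47.45
eef_pos: [0.6075, -0.1101, 0.0698]
eef_rot: [[0.986, 0.0, 0.166], [-0.166, -0.0, 0.986], [0.0, -1.0, -0.0]]
ft_force: [0.4, -1.0, -0.1]
finger_gap: 0.0263
```

```bash
python3 - <<'E'
from h import *
s=sensors.read_state();print(s["eef_pos"])
d=snapshot("scene");crop(d,250,150,370,270,5,"pics/s15c.png")
z=s["eef_pos"][2]-.0201
for st,ce in blobs(d,(20,120,80),(32,255,255),4): print("yel",st,ce.round(1),ray(d,*ce,.047+z).round(4))
for st,ce in blobs(d,(100,120,50),(125,255,255),4): print("blue",st,ce.round(1),ray(d,*ce,.055).round(4))
f=lambda p:((proj(d,p)-[250,150])*5).round(0)
for b in((.6055,-.110),): print([f([b[0]+.0135*np.cos(a),b[1]+.0135*np.sin(a),z]).tolist() for a in np.arange(4)*np.pi/2])
E
```

```text
[ 0.60747748 -0.11006319  0.06980739]
yel [103, 108, 4, 6, 11] [104.6 111. ] [0.4609 0.6362 0.0967]
yel [368, 165, 5, 4, 14] [370.  166.4] [ 0.9166 -0.1416  0.0967]
yel [282, 206, 5, 6, 19] [284.3 208.5] [ 0.605  -0.1055  0.0967]
blue [324, 174, 20, 26, 388] [333.  186.5] [ 0.8073 -0.1035  0.055 ]
blue [371, 176, 4, 3, 10] [372.8 177. ] [ 0.9322 -0.1522  0.055 ]
blue [294, 214, 4, 4, 10] [295.5 215.6] [ 0.6407 -0.1155  0.055 ]
blue [359, 219, 3, 2, 6] [360.  219.5] [ 0.7605 -0.2344  0.055 ]
[[190.0, 348.0], [154.0, 346.0], [153.0, 373.0], [190.0, 375.0]]
```

View pics/s15c.png

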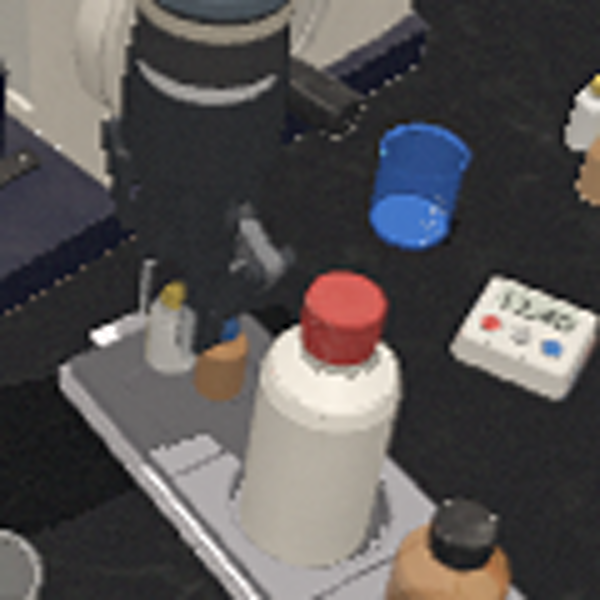

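Request:
apply_moves(plan=[[[0,0,-0.15,0,0,0,0.15],[0,0,-0.15,0,0,0,0.15],[0,0,-0.15,0,0,0,0.15],[0,0,-0.15,0,0,0,0.15],[0,0,-0.15,0,0,0,0.15],[0,0,-0.12,0,0,0,0.15],[0,0,-0.1,0,0,0,0.15],[0,0,-0.06,0,0,0,0.15],[0,0,-0.03,0,0,0,0.15],[0,0,0,0,0,0,0.15]]])

```text
clock: 48.75
eef_pos: [0.6074, -0.11, 0.0281]
eef_rot: [[0.986, 0.0, 0.166], [-0.166, -0.0, 0.986], [0.0, -1.0, 0.0]]
ft_force: [-1.4, 2.5, 3.4]
finger_gap: 0.0261
```

Request:
apply_moves(plan=[[[0,0,0,0,0,0,0.35],[0,0,0,0,0,0,0.4],[0,0,0,0,0,0,0.45],[0,0,0,0,0,0,0.5],[0,0,0,0,0,0,0.5],[0,0,0.1,0,0,0,0.5],[0,0,0.2,0,0,0,0.5],[0,0,0.3,0,0,0,0.5],[0,0,0.4,0,0,0,0.5],[0,0,0.4,0,0,0,0.5]]])

```text
clock: 50.0
eef_pos: [0.6079, -0.1104, 0.0852]
eef_rot: [[0.986, 0.001, 0.166], [-0.166, -0.001, 0.986], [0.002, -1.0, -0.001]]
ft_force: [0.2, 0.5, -0.2]
finger_gap: 0.0428
```

Request:
apply_moves(plan=[[[0,0,0.6,0,0,0,0.5],[0,0,0.6,0,0,0,0.5],[-0.5,0,0.5,0,0,0,0.5],[-0.8,0,0,0,0,0,0.5],[-0.8,0,0,0,0,0,0.5],[-0.8,0.3,0,0,0,0,0.5],[-0.8,0.8,0,0,0,0,0.5],[-0.8,0.8,0,0,0,0,0.5],[-0.4,0.8,0,0,0,0,0.5],[0,0.5,0,0,0,0,0.5]]])

```text
clock: 51.25
eef_pos: [0.4107, 0.0189, 0.1529]
eef_rot: [[0.986, 0.002, 0.166], [-0.166, -0.0, 0.986], [0.002, -1.0, 0.0]]
ft_force: [-0.5, 0.4, -0.2]
finger_gap: 0.0426
```

```bash
python3 - <<'E'
from h import *
s=sensors.read_state();print(s["eef_pos"],s["joint_vel"].round(3))
for n in("scene","top"):
    d=snapshot(n);cv2.imwrite(f"pics/{n}16.png",cv2.resize(d["image"][:,:,::-1],(800,600),interpolation=cv2.INTER_CUBIC))
    for nm,lo,hi,z in(("yel",(20,120,120),(32,255,255),.055),("blue",(100,120,50),(125,255,255),.055),("red",(0,150,90),(6,255,255),.155)):
        for st,ce in blobs(d,lo,hi,6):
            p=ray(d,*ce,z)
            if .5<p[0]<.7 and -.4<p[1]<0: print(n,nm,p.round(4))
    if n=="scene":crop(d,250,150,370,310,4.5,"pics/s16c.png")
    else:crop(d,270,160,390,250,6,"pics/t16c.png")
E
```

```text
[0.4107195  0.01891235 0.15289817] [ 0.384  0.035  0.031 -0.026 -0.005  0.381]
scene yel [ 0.6059 -0.1075  0.055 ]
scene blue [ 0.6398 -0.1131  0.055 ]
scene red [ 0.6077 -0.2068  0.155 ]
top yel [ 0.6056 -0.108   0.055 ]
top blue [ 0.6393 -0.1134  0.055 ]
top red [ 0.609  -0.2065  0.155 ]
```

View pics/s16c.png

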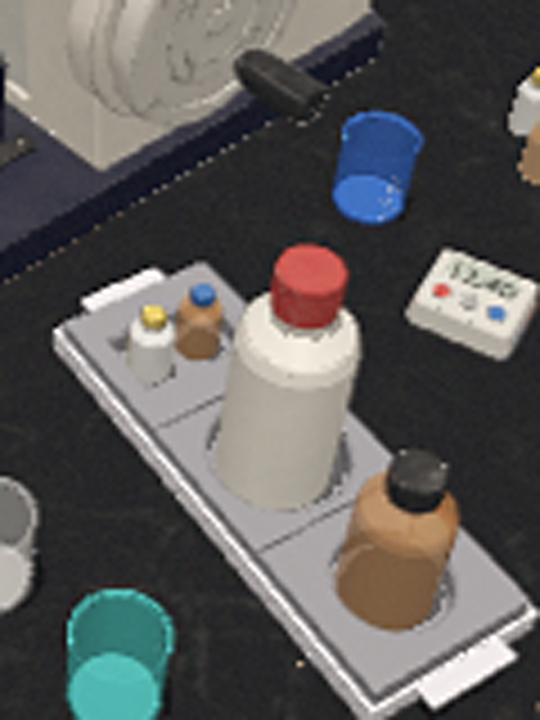

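View pics/t16c.png

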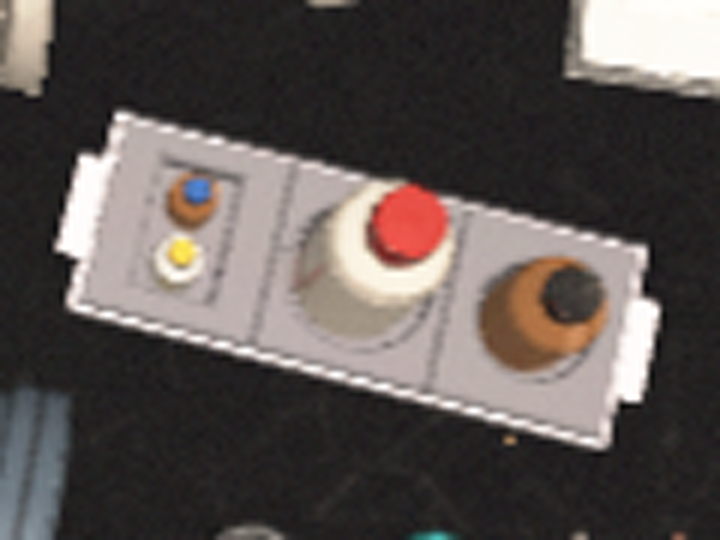

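View pics/scene16.png

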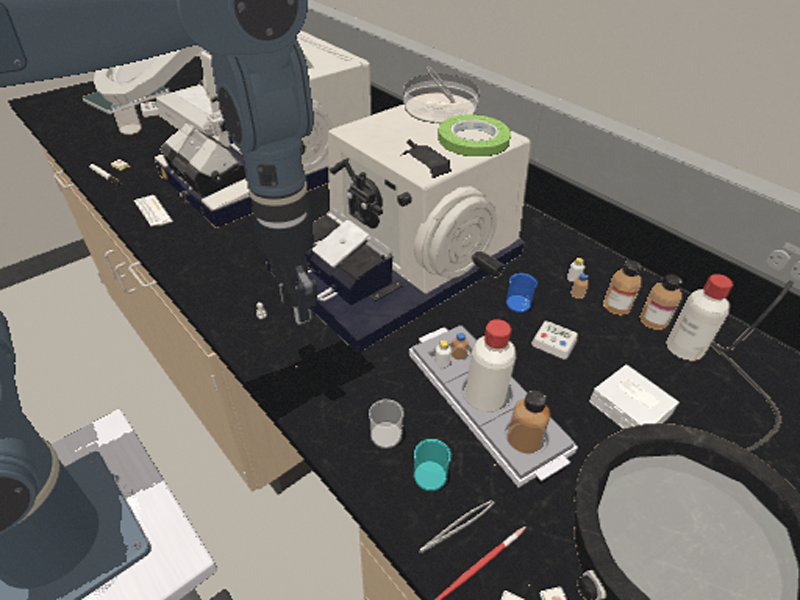

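Request:
apply_moves(plan=[[[0,0,0.3,0,0,0,0.5],[0,0,0.3,0,0,0,0.5],[0,0,0,0,0,0,0.5],[0,0,0,0,0,0,0.5],[0,0,0,0,0,0,0.5],[0,0,0,0,0,0,0.5],[0,0,0,0,0,0,0.5],[0,0,0,0,0,0,0.5],[0,0,0,0,0,0,0.5],[0,0,0,0,0,0,0.5]]])

```text
clock: 52.6
eef_pos: [0.4114, 0.018, 0.1753]
eef_rot: [[0.986, 0.0, 0.166], [-0.166, -0.0, 0.986], [0.0, -1.0, -0.0]]
ft_force: [0.0, 0.3, -1.2]
finger_gap: 0.0427
```

```bash
python3 - <<'E'
from rig import workorder
print(workorder.job_done())
E
```

```text
the job is handed in; nothing more can be done
None
```

I put all four capped items back in the caddy and handed the job in at about 52.6 s of the 112 s allowed. I placed the tall white bottle first, then the amber bottle, then the blue-capped and yellow-capped vials one at a time.

- **Seating:** At each release the arm stood about 8 mm higher than at the grasp, which is the height of the well floor. The wrist force there was 3.4 to 5.9 N upward, so each item was resting on its well floor.
- **Final pictures:** Both views show all four upright in their own wells. The red, blue and yellow caps agree between the two views to about 1.5 mm. I checked the amber bottle by eye only.
- **Left alone:** The beaker, plunger and stock bottles look unmoved, also by eye. The arm was clear and still when I handed in.
- **Forces:** Wrist force readings at the end of each move never exceeded about 7 N.

No check failed or disagreed beyond the roughly 2 mm calibration error.

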